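Stand a box side up in the squaring jig and clamp it

ROBOT

A 6-joint arm with a two-finger parallel gripper is mounted at the origin on a cart in front of the work surface, level with it; the furniture and walls round the work are solid. World frame = base frame: x ahead of the robot, y to its left, z up, the work surface at z = 0. Lengths are in m, angles in rad, forces in N, time in s.
With the tool pointing down it reaches from about 0.375 to 0.975 m from the base axis. Payload 3.8 kg.
Tool frame: the origin (TCP) lies at the very end of the fingers, on their centre line; the grasp point (between the pads) lies 19 mm behind it (bot.grip_point_offset is the distance from the TCP to the grasp point, in m); z points along the fingers, x is the direction in which the jaws open and shut, and the axes are right-handed (so a half turn about z gives the same grasp; the last joint's range is limited). The gripper opens to 85 mm and grips with 20 to 120 N. Pads are 22 mm wide; open, the fingers measure 114 mm over their backs; the gripper's body (76 mm by 85 mm) begins 54 mm behind the grasp point. The pads swing forward as they close: fully open they stand 13 mm farther back than shut.
Start: joints at [1.191, 0.264, 1.604, -0, 1.274, -0.037], TCP at [0.227, 0.636, 0.231] pointing down, gripper open.
Joint ranges: [-2.63, 2.63], [-0.94, 2.18], [0.31, 2.57], [-1.31, 4.45], [0, 2.66], [-2.55, 2.55]. Speed limits (rad/s): [2.57, 2.57, 3.14, 3.14, 3.14, 3.14].

INTERFACE

Orientations are given as a rotation vector (axis times angle).
In Python, from workcell import bot, read_camera gives the robot as it stands.
- The arm moves only by the tool arm_command, never from a script. Its argument "rows" is a list of rows, each an object with "delta_rot": the turn, a rotation vector about the tool's x, y, z in rad, a list of three; "xyz": the shift along the tool's x, y, z in m, a list of three; "gripper": the finger opening in m, from 0 to 0.0854. A call has 1 to 12 rows; each row shifts and turns the commanded pose from where the row before left it, along the tool's axes as they then stand; what a row does not reach is not made up. A row lasts 1/10 s, in which the tool goes at most 50 mm and 8.59 degrees, less where a joint would pass 70% of its speed; a pose out of reach is approached as far as the arm can. A call is refused whole if a number of a shift passes 0.05 or a number of a turn 0.15, either way. A call with a gripper value outside its range is refused whole. The fingers move at their own pace and stop on an object; "force" is the grip in N (left out, the last holds). Time passes only in rows, so rows that do not move let the fingers close. It gives the time, the measured TCP pose, the force and the opening at its end, in the units of the state.
- bot.read_state(): the state, without advancing time (a new reading comes with each control period).
- read_camera(name): name is "scene" or "top"; returns a dict with "pixels" (480x640x3 uint8, red, green, blue), "range_z" (480x640 float32, m along the optical axis (not along the pixel's ray), 0 where there is no reading), "intrinsics" (3x3 intrinsics, pixels), "camera_from_world" (4x4, takes a point from world to camera coordinates). Camera axes: x right, y up, looking along -z (the intrinsics and any distortion apply to the point x, -y, -z); pixel columns grow to the right and rows downward; lengths in m; the calibration is good to about 2 mm. A picture is of the moment at which its call begins.
- bot.finish_job(): hands the job in, once; it reports no verdict.
The state is a dict: "time": time; "q": joint angles; "joint_vel": joint speeds; "joint_torque": joint torques, N m; "tool_pos": TCP position; "tcp_rot": TCP orientation; "wrist_force": force on the tool from outside, world axes, zero at the start; "torque": the same for the moment, N m; "width": opening from 0.0 (shut) to 1.0 (fully open).
Only numpy, scipy, OpenCV 4.12 (cv2) and the standard library are available. Lean on these libraries where they do the work, as an engineer would, in place of code of your own. Each camera call takes 0.05 s, during which the arm holds its last target.

TASK

Take the small wooden panel off the sloping rest and stand it upright on one of its short thin edges on the plywood base of the squaring jig, broad face toward the metal stop and centred on it, and let it stand by itself. Then slide the orange clamp pusher up by its knob until it touches the panel and holds it flat against the stop. Leave the things around undisturbed.

Things in the scene. Friction and masses are not known exactly. Their poses are not given: they have to be found in the camera images.
- panel: Loose light wooden panel 16 x 66 x 100 mm, 120 g; two dark inlaid lines on one broad face. Origin: centre. x: thickness (inlaid face at -x), y: 66 mm width, z: 100 mm length. It starts lying on the rest, z pointing 40 degrees above level up the slope, inlaid face up, y along the rest's y; its width overhangs the 50 mm wide rest at both sides, so it can be gripped across the width.
- rest: Fixed wooden sloping rest, 102 x 50 (y) x 96 mm; its board rises at 40 degrees toward its own +x; a ledge 7 mm above the board at the low -x end carries the panel's lower short edge. Origin: centre of underside; z up. The panel's centre starts about 69 mm above the bench.
- jig: Fixed squaring jig; origin on the bench, z up, x from pusher to stop. Plywood base 15 mm thick, x -100..75, y -40..40 mm. Aluminium stop y -25..25 mm, flat face at x = 50 mm looking to -x, top at z = 85 mm. Panel standing against it: centre at x 42, y 0, z 65 mm, its 66 mm width along y, 8 mm past the stop at each side.
- pusher_knob (a point): Top centre of the pusher's steel knob: upright cylinder 20 mm across, free from z = 37 to its top at 67 mm above the bench, on a black bar 24 mm wide. The pressing face of the orange pad (50 mm wide, z 16..51 mm) is 52 mm ahead (jig +x) of the knob axis. Knob axis at jig x = -78 mm plus the joint value, y = 0.
- pusher (a joint): Travel of the pusher toward the stop (m): 0 is fully back (pad face 76 mm from the stop); it reads 0.060 when the pad touches a 16 mm panel that is flat against the stop. Sliding friction about 2 N; stays where it is left.
- sand_block: Brown cork sanding block 51 x 93 x 28 mm behind the work, a loose bystander; origin at the centre of its underside.
- wax_tin: Round tin with a green side, 68 mm across, 30 mm high, behind the work, a loose bystander; origin at the centre of its underside.
There are look-alikes about, which are no part of the job. Of the things shaped like the panel, the wooden one is meant.

How it is judged:
By the outcome, as a careful person would: the job done as asked, in the order asked, and still so for the second after the job is handed in, with the robot touching nothing.
It also fails if it takes over 53 s, if anything falls off the work surface, if the arm or the gripper's body presses on something with over 40 N, if the wrist force passes 120 N, or if a joint passes its speed limit or range.

## Working session

There is one attempt and no reset: what is moved stays moved. The work goes in short steps, Python scripts to look and compute and a tool call to move; the robot and the scene stay as the last step left them, time stands still between calls to the robot, and variables do not carry over. Pictures are saved under pics/ and viewed, and the job is handed in when it is done.

Besides the shell and the picture viewer there is one more tool, called after "Request:" by a JSON object that holds its "name" and its "arguments". arm_command: Moves the arm, as the interface text tells. Its arguments: {"type":"object","properties":{"rows":{"type":"array","items":{"type":"object","properties":{"delta_rot":{"type":"array","items":{"type":"number"}},"xyz":{"type":"array","items":{"type":"number"}},"gripper":{"type":"number"}}}},"force":{"type":"number"}},"required":["rows"]}

```bash
mkdir -p pics; ls; cat > h.py <<'E'
from workcell import bot, read_camera
import numpy as np, cv2
from scipy.spatial.transform import Rotation as R
def pts(c):
    K=np.array(c["intrinsics"]);T=np.linalg.inv(np.array(c["camera_from_world"]))
    z=c["range_z"];v,u=np.mgrid[0:480,0:640]
    P=np.stack([(u-K[0,2])/K[0,0]*z,-(v-K[1,2])/K[1,1]*z,-z,np.ones_like(z)],-1)
    return (P@T.T)[...,:3]
E
python3 - <<'E'
from h import *
for n in("scene","top"):
    c=read_camera(n);cv2.imwrite(f"pics/{n}0.png",c["pixels"][...,::-1]);print(c["intrinsics"],c["camera_from_world"],c.keys())
    np.savez(f"{n}0.npz",**{k:v for k,v in c.items()})
print(bot.read_state(), bot.grip_point_offset)
E
```

```text
pics
[[462.57151315   0.         324.50484092]
 [  0.         462.57151315 251.36315515]
 [  0.           0.           1.        ]] [[ 0.58141181 -0.81356302  0.00868981 -0.34196219]
 [ 0.52475077  0.38313192  0.7601622  -0.32353527]
 [-0.6217692  -0.4374073   0.64967524 -0.68241714]
 [ 0.          0.          0.          1.        ]] dict_keys(['pixels', 'range_z', 'intrinsics', 'camera_from_world'])
[[615.85560495   0.         321.60624347]
 [  0.         615.85560495 246.41195527]
 [  0.           0.           1.        ]] [[-0.01950121 -0.99979314  0.00577817 -0.0187439 ]
 [ 0.97356127 -0.01767335  0.22774133 -0.55211565]
 [-0.2275921   0.01006664  0.97370452 -1.38823926]
 [ 0.          0.          0.          1.        ]] dict_keys(['pixels', 'range_z', 'intrinsics', 'camera_from_world'])
{'time': 0.1, 'q': array([ 1.19110453e+00,  2.64702440e-01,  1.60525079e+00,  2.77537667e-05,
        1.27371244e+00, -3.68829470e-02]), 'joint_vel': array([ 3.72128710e-05, -2.06150620e-03, -3.87046687e-04,  8.91038685e-05,
        6.09287583e-04, -1.58665655e-03]), 'joint_torque': array([ 1.78362247e-04, -5.16703570e+01, -3.68591201e+01, -1.00105872e-04,
        6.19024373e-03,  9.86029562e-06]), 'tool_pos': array([0.22662395, 0.63510801, 0.23006273]), 'tcp_rot': array([ 2.56689217,  1.80933572, -0.00275067]), 'wrist_force': array([-0.03489268, -0.5861906 , -0.59765504]), 'torque': array([-0.04768954,  0.05104154,  0.02799704]), 'width': 0.9993962409520386} 0.0187
```

View pics/scene0.png

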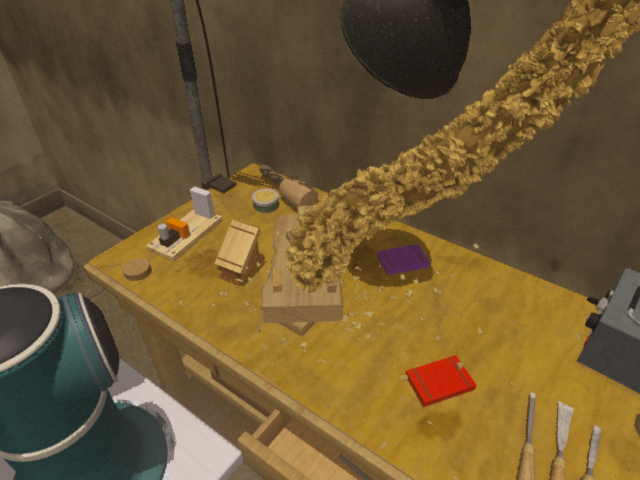

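View pics/top0.png

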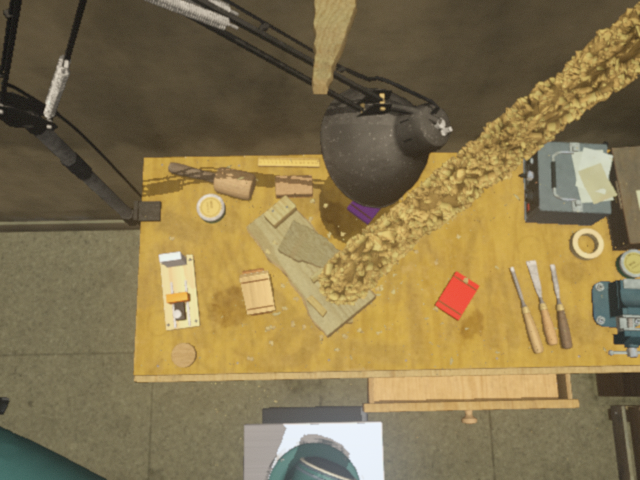

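```bash
python3 - <<'E'
import cv2,numpy as np
a=cv2.imread("pics/top0.png")[170:370,130:330];b=cv2.imread("pics/scene0.png")[170:300,110:280]
cv2.imwrite("pics/c0.png",cv2.resize(a,(600,600),interpolation=cv2.INTER_CUBIC))
cv2.imwrite("pics/c1.png",cv2.resize(b,(765,585),interpolation=cv2.INTER_CUBIC))
from h import *
for n,pp in (("top",[(257,292),(270,270),(243,300),(180,311),(179,290),(172,257),(172,265),(165,325),(195,325),(162,275),(210,205),(295,187),(235,183),(457,295),(362,211),(150,210),(55,150),(365,150),(280,300),(240,275),(345,290),(220,320)]),("scene",[(237,248),(165,230),(164,241),(178,226),(203,205),(187,60),(200,140),(330,260)])):
    c=dict(np.load(n+"0.npz"));P=pts(c)
    for u,v in pp: print(n,u,v,P[v,u].round(3),c["range_z"][v,u].round(3))
E
```

```text
top 257 292 [0.444 0.121 0.078] 1.412
top 270 270 [ 0.511  0.098 -0.004] 1.507
top 243 300 [ 0.437  0.163 -0.001] 1.487
top 180 311 [0.405 0.299 0.063] 1.417
top 179 290 [0.462 0.314 0.016] 1.475
top 172 257 [0.528 0.318 0.083] 1.425
top 172 265 [0.521 0.33  0.028] 1.476
top 165 325 [0.38  0.347 0.004] 1.468
top 195 325 [0.378 0.274 0.011] 1.461
top 162 275 [0.499 0.355 0.018] 1.481
top 210 205 [0.67  0.243 0.026] 1.513
top 295 187 [0.712 0.033 0.027] 1.524
top 235 183 [0.714 0.177 0.06 ] 1.49
top 457 295 [ 0.438 -0.352  0.013] 1.479
top 362 211 [ 0.651 -0.131  0.015] 1.523
top 150 210 [0.666 0.395 0.006] 1.53
top 55 150 [0.652 0.451 0.435] 1.109
top 365 150 [ 0.591 -0.096  0.561] 0.977
top 280 300 [ 0.436  0.073 -0.004] 1.491
top 240 275 [0.481 0.158 0.096] 1.403
top 345 290 [ 0.425 -0.075  0.203] 1.287
top 220 320 [0.39  0.217 0.001] 1.474
scene 237 248 [0.439 0.117 0.073] 0.959
scene 165 230 [0.399 0.298 0.062] 1.021
scene 164 241 [0.39  0.3   0.035] 1.033
scene 178 226 [0.433 0.298 0.052] 1.048
scene 203 205 [0.521 0.31  0.056] 1.106
scene 187 60 [0.656 0.443 0.331] 1.069
scene 200 140 [0.653 0.445 0.13 ] 1.199
scene 330 260 [ 0.437 -0.118  0.164] 0.795
```

View pics/c0.png

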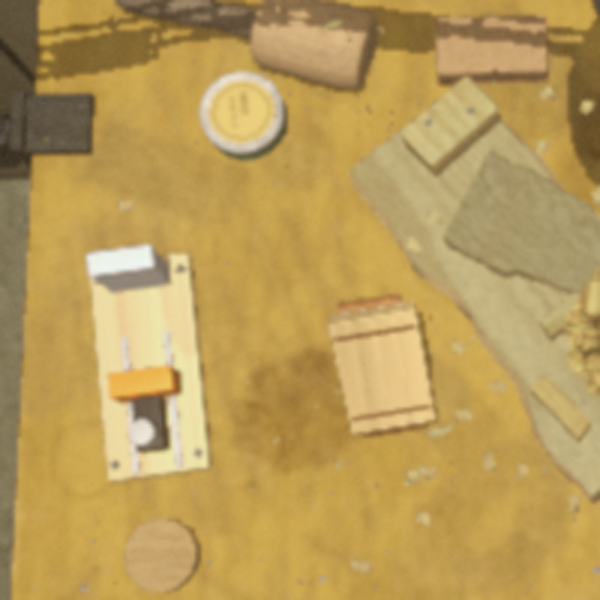

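View pics/c1.png

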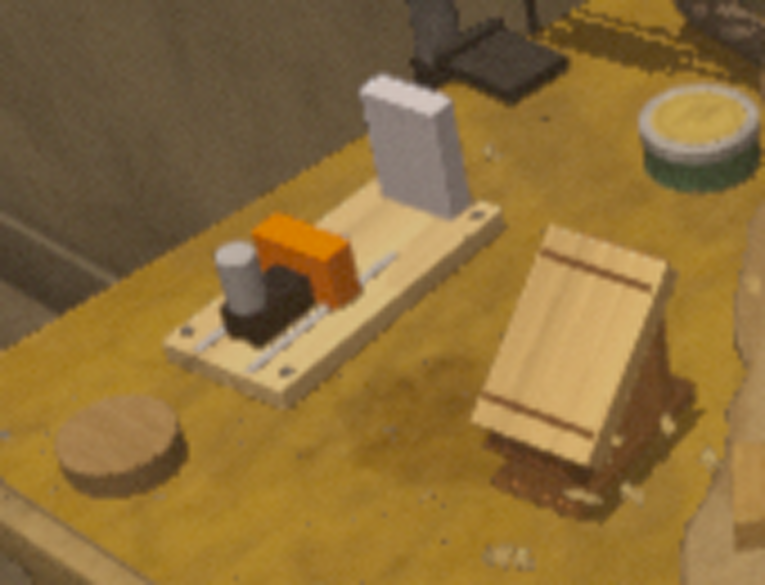

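```bash
cat > m.py <<'E'
from h import *
def cld(c,lo,hi):
    P=pts(c);ok=(c["range_z"]>0)&np.all((P>lo)&(P<hi),-1);return P[ok],c["pixels"][ok].astype(float)
C={n:dict(np.load(n+"0.npz")) for n in("top","scene")}
for n,c in C.items():
    Q,col=cld(c,[.36,.05,.035],[.56,.19,.14])
    # plane RANSAC
    rng=np.random.default_rng(0);best=None
    for _ in range(400):
        a=Q[rng.choice(len(Q),3,0)];nn=np.cross(a[1]-a[0],a[2]-a[0]);l=np.linalg.norm(nn)
        if l<1e-6: continue
        nn/=l;k=abs((Q-a[0])@nn)<.003
        if best is None or k.sum()>best.sum():best=k
    for _ in range(3):
        m=Q[best].mean(0);nn=np.linalg.svd(Q[best]-m)[2][2];nn*=np.sign(nn[2]);best=abs((Q-m)@nn)<.004
    S=Q[best];print(n,len(Q),best.sum(),"normal",nn.round(3),"slope",np.degrees(np.arccos(nn[2])),"yaw",np.degrees(np.arctan2(-nn[1],-nn[0])))
    up=np.array([0,0,1])-nn*nn[2];up/=np.linalg.norm(up);w=np.cross(nn,up)
    q=np.stack([(S-m)@w,(S-m)@up],1).astype(np.float32)
    r=cv2.minAreaRect((q*1000).astype(np.float32));print("rect mm",r)
    ctr=m+w*r[0][0]/1e3+up*r[0][1]/1e3;print("face ctr",ctr.round(4),"panel ctr",(ctr-nn*.008).round(4),"w",w.round(3),"up",up.round(3))
    # jig
    J,col=cld(c,[.33,.24,.010],[.58,.39,.021])
    yel=col[:,0]-col[:,2]>40
    r=cv2.minAreaRect((J[:,:2]*1000).astype(np.float32));print("jig base",len(J),J[:,2].mean(),r)
    K,_=cld(c,[.34,.27,.06],[.43,.34,.075]);print("knob top",len(K),K.mean(0).round(4),np.median(K,0).round(4))
    T,_=cld(c,[.48,.26,.078],[.56,.38,.092]);print("stop top",len(T),T.mean(0).round(4),cv2.minAreaRect((T[:,:2]*1000).astype(np.float32)))
    F,_=cld(c,[.48,.26,.028],[.56,.38,.078])
    if len(F)>20:
        m2=F.mean(0);v=np.linalg.svd(F-m2)[2];print("stop face",len(F),m2.round(4),v[2].round(3))
    H=C[n]["pixels"].astype(int);ok=(H[...,0]>180)&(H[...,1]<150)&(H[...,1]>70)&(H[...,2]<60)
    P=pts(c)[ok];P=P[(P[:,1]>.24)&(P[:,0]<.5)&(P[:,2]>.045)];print("pad top",len(P),P.mean(0).round(4),cv2.minAreaRect((P[:,:2]*1000).astype(np.float32)))
E
python3 m.py
```

```text
top 1797 971 normal [-0.633 -0.1    0.767] slope 39.88307359183173 yaw 8.974406271279761
rect mm ((-13.791221618652344, -1.82440185546875), (105.13932800292969, 94.26378631591797), 89.6460189819336)
face ctr [0.4421 0.1076 0.0729] panel ctr [0.4472 0.1084 0.0668] w [-0.156  0.988  0.   ] up [0.758 0.12  0.641]
jig base 1584 0.014700326436901154 ((436.7418212890625, 311.384765625), (217.05206298828125, 80.73651885986328), 7.1766180992126465)
knob top 59 [0.3988 0.3058 0.0655] [0.3983 0.3055 0.0655]
stop top 163 [0.529  0.3232 0.0842] ((529.6688842773438, 322.9790954589844), (19.639490127563477, 49.86247253417969), 8.340638160705566)
stop face 148 [0.5242 0.317  0.0546] [-0.969 -0.239  0.059]
pad top 6 [0.4317 0.3039 0.0483] ((431.3129577636719, 306.67559814453125), (1.1030129194259644, 41.44413375854492), 6.391303062438965)
scene 1877 1363 normal [-0.637 -0.097  0.765] slope 40.12443655574344 yaw 8.684017190926538
rect mm ((-12.09499740600586, -2.0859642028808594), (94.51254272460938, 104.98741912841797), 0.37678244709968567)
face ctr [0.441  0.1088 0.073 ] panel ctr [0.4461 0.1096 0.0668] w [-0.151  0.989  0.   ] up [0.756 0.115 0.644]
jig base 1143 0.015850079899812665 ((437.0780334472656, 311.2769775390625), (218.20596313476562, 84.13536071777344), 7.398834228515625)
knob top 64 [0.3982 0.3053 0.0661] [0.3978 0.3044 0.0668]
stop top 139 [0.5284 0.3216 0.0843] ((529.929443359375, 323.16888427734375), (19.989850997924805, 50.538612365722656), 6.850803375244141)
stop face 341 [0.5252 0.3171 0.0531] [0.963 0.27  0.009]
pad top 112 [0.4411 0.3127 0.0517] ((441.9676513671875, 313.9261779785156), (20.661235809326172, 47.2519645690918), 5.071998119354248)
```

```bash
cat > m2.py <<'E'
from h import *
import sys
C={n:dict(np.load(n+"0.npz")) for n in("top","scene")}
def ray(c,uv,p0,n):
    K=np.array(c["intrinsics"]);T=np.linalg.inv(c["camera_from_world"])
    d=T[:3,:3]@np.array([(uv[0]-K[0,2])/K[0,0],-(uv[1]-K[1,2])/K[1,1],-1]);o=T[:3,3]
    return o+d*((p0-o)@n)/(d@n)
Z=np.array([0,0,1.])
for n,c in C.items():
    P=pts(c);nn=np.array([-.635,-.0985,.766]);nn/=np.linalg.norm(nn);p0=np.array([.4415,.1082,.073])
    img=c["pixels"];hsv=cv2.cvtColor(img,cv2.COLOR_RGB2HSV)
    m=((abs((P-p0)@nn)<.006)&(np.linalg.norm(P-p0,axis=2)<.08)&(P[...,2]>.02)).astype(np.uint8)
    m=cv2.morphologyEx(m,cv2.MORPH_OPEN,np.ones((3,3),np.uint8))
    k,l,s,ce=cv2.connectedComponentsWithStats(m);i=1+s[1:,4].argmax();cn=max(cv2.findContours((l==i).astype(np.uint8),0,1)[0],key=cv2.contourArea)
    W=np.array([ray(c,p[0],p0,nn) for p in cn])
    up=Z-nn*nn[2];up/=np.linalg.norm(up);w=np.cross(nn,up)
    q=(np.stack([(W-p0)@w,(W-p0)@up],1)*1000).astype(np.float32);r=cv2.minAreaRect(q);print(n,s[i],"panel rect",r)
    ctr=p0+(w*r[0][0]+up*r[0][1])/1e3;print(" face",ctr.round(4),"ctr",(ctr-.008*nn).round(4))
    print(" hsv panel",np.median(hsv[l==i],0))
    # base colour
    b=(P[...,2]>.008)&(P[...,2]<.024)&(P[...,0]>.32)&(P[...,0]<.58)&(P[...,1]>.24)&(P[...,1]<.38)
    print(" hsv base",np.median(hsv[b],0))
    b=b&(hsv[...,1]<150)
    b=cv2.morphologyEx(b.astype(np.uint8),cv2.MORPH_OPEN,np.ones((2,2),np.uint8))
    k,l,s,ce=cv2.connectedComponentsWithStats(b);i=1+s[1:,4].argmax()
    v=img.copy();v[l==i]=[255,0,0]
    cv2.imwrite(f"pics/b_{n}.png",cv2.resize(v[170:350,110:310][...,::-1],(800,600)))
    cn=np.vstack([x for x in cv2.findContours((l==i).astype(np.uint8),0,1)[0]])
    W=np.array([ray(c,p[0],np.array([0,0,.015]),Z)[:2]*1e3 for p in cn]).astype(np.float32);print(" base",cv2.minAreaRect(W))
    # knob top
    g=(P[...,2]>.058)&(P[...,2]<.075)&(np.hypot(P[...,0]-.398,P[...,1]-.305)<.03)&(hsv[...,1]<70)
    v,u=np.nonzero(g);ee=ray(c,(u.mean(),v.mean()),np.array([0,0,.067]),Z);print(" knob",g.sum(),ee.round(4),u.min(),u.max(),v.min(),v.max())
E
python3 m2.py
```

```text
top [ 240  273   35   41 1055] panel rect ((12.963619232177734, 2.246479034423828), (102.14746856689453, 66.22929382324219), 89.93635559082031)
 face [0.4412 0.1213 0.0744] ctr [0.4463 0.1221 0.0683]
 hsv panel [ 19. 107. 224.]
 hsv base [ 23.  81. 236.]
 base ((455.47430419921875, 311.1025390625), (175.18275451660156, 80.50252532958984), 7.108417510986328)
 knob 64 [0.398  0.3054 0.067 ] 173 181 310 318
scene [ 215  221   43   53 1379] panel rect ((12.72496223449707, 2.081634521484375), (68.788330078125, 99.62281799316406), 0.19763793051242828)
 face [0.4411 0.121  0.0743] ctr [0.4462 0.1218 0.0682]
 hsv panel [ 19. 128. 202.]
 hsv base [ 19. 111. 198.]
 base ((456.1051330566406, 307.2287292480469), (179.1634063720703, 86.70844268798828), 6.847577095031738)
 knob 62 [0.3969 0.3035 0.067 ] 158 166 224 232
```

Candidates shaped like the panel: the wooden one on the rest (top 257,292), a red one (457,295) and a purple one (362,211). The enlarged crops show the one on the rest is light wood with two dark inlaid lines, so that is the panel meant.

```bash
cat > plan.py <<'E'
from h import *
d=np.radians
def frame(yaw): return R.from_euler('z',yaw,degrees=True)
def panelR(yaw,elev): # z elev above level
    # upright = frame(yaw); leaning toward +x by 90-elev about y
    return frame(yaw)*R.from_euler('y',90-elev,degrees=True)
def toolR(pR,a):
    M=pR.as_matrix();z=-np.cos(d(a))*M[:,2]+np.sin(d(a))*M[:,0];x=M[:,1];return R.from_matrix(np.stack([x,np.cross(z,x),z],1))
def go(pos,Rt,flag=True):
    s=bot.read_state();R0=R.from_rotvec(s["tcp_rot"]);dr=(R0.inv()*Rt).as_rotvec()
    print("now",s["tool_pos"].round(4),"turn tool",dr.round(4),"|",np.linalg.norm(dr).round(3))
    print("shift before turn",R0.inv().apply(pos-s["tool_pos"]).round(4),"after turn",Rt.inv().apply(pos-s["tool_pos"]).round(4))
G=.0187;A=30;OFF=.012
PR=panelR(8.8,40);pc=np.array([.4462,.122,.0685])
Rg=toolR(PR,A);gp=pc+PR.apply([0,0,OFF])
tcp_g=gp+G*Rg.as_matrix()[:,2]
JY=7.1;JR=frame(JY);jo=np.array([.469,.3140,0])
def placed(x,z,y=0): # panel centre jig coords
    R_=toolR(JR,A);c=jo+JR.apply([x,y,z]);return c+JR.apply([0,0,OFF])+G*R_.as_matrix()[:,2],R_
E
python3 - <<'E'
from plan import *
print("grasp tcp",tcp_g.round(4),Rg.as_matrix()[:,2].round(3),Rg.as_matrix()[:,0].round(3))
pre=tcp_g-.12*Rg.as_matrix()[:,2];print("pre",pre.round(3))
go(pre,Rg)
E
```

```text
grasp tcp [0.449  0.1224 0.0586] [-0.338 -0.052 -0.94 ] [-0.153  0.988  0.   ]
pre [0.49  0.129 0.171]
now [0.2266 0.6351 0.2301] turn tool [ 0.3412 -0.0846 -0.4917] | 0.604
shift before turn [-0.3884  0.4178  0.0594] after turn [-0.5407  0.1914 -0.0072]
```

Request:
{"name": "arm_command", "arguments": {"rows": [{"xyz":[-0.03,0.033,0],"delta_rot":[0,0,0],"gripper":0.0854},{"xyz":[-0.03,0.033,0],"delta_rot":[0,0,0],"gripper":0.0854},{"xyz":[-0.03,0.033,0],"delta_rot":[0,0,0],"gripper":0.0854},{"xyz":[-0.03,0.033,0],"delta_rot":[0,0,0],"gripper":0.0854},{"xyz":[-0.03,0.033,0],"delta_rot":[0,0,0],"gripper":0.0854},{"xyz":[-0.03,0.033,0],"delta_rot":[0,0,0],"gripper":0.0854},{"xyz":[-0.03,0.033,0],"delta_rot":[0,0,0],"gripper":0.0854},{"xyz":[-0.03,0.033,0],"delta_rot":[0,0,0],"gripper":0.0854},{"xyz":[-0.03,0.033,0],"delta_rot":[0,0,0],"gripper":0.0854},{"xyz":[-0.03,0.033,0],"delta_rot":[0,0,0],"gripper":0.0854},{"xyz":[-0.03,0.033,0],"delta_rot":[0,0,0],"gripper":0.0854},{"xyz":[-0.03,0.033,0],"delta_rot":[0,0,0],"gripper":0.0854}]}}

```text
time: 1.3
tool_pos: [0.4791, 0.1617, 0.231]
tcp_rot: [-2.568, -1.81, 0.0]
wrist_force: [0.6, -0.0, 0.2]
width: 0.999
```

Request:
{"name": "arm_command", "arguments": {"rows": [{"xyz":[0,0,0],"delta_rot":[0.057,-0.014,-0.082],"gripper":0.0854},{"xyz":[0,0,0],"delta_rot":[0.057,-0.014,-0.082],"gripper":0.0854},{"xyz":[0,0,0],"delta_rot":[0.057,-0.014,-0.082],"gripper":0.0854},{"xyz":[0,0,0],"delta_rot":[0.057,-0.014,-0.082],"gripper":0.0854},{"xyz":[0,0,0],"delta_rot":[0.057,-0.014,-0.082],"gripper":0.0854},{"xyz":[0,0,0],"delta_rot":[0.057,-0.014,-0.082],"gripper":0.0854},{"xyz":[0,0,0],"delta_rot":[0,0,0],"gripper":0.0854}]}}

```text
time: 2.0
tool_pos: [0.4792, 0.1636, 0.2297]
tcp_rot: [-1.877, -2.192, 0.387]
wrist_force: [0.6, 0.0, -0.1]
width: 0.999
```

```bash
python3 - <<'E'
from plan import *
go(tcp_g-.12*Rg.as_matrix()[:,2],Rg);print(bot.read_state()["q"].round(2),bot.read_state()["time"])
E
```

```text
now [0.4792 0.1636 0.2297] turn tool [-0.0022 -0.0021  0.0011] | 0.003
shift before turn [-0.0362  0.0246  0.053 ] after turn [-0.0361  0.0245  0.0532]
[ 0.25  0.18  1.74  0.04  1.56 -1.48] 2.0
```

Request:
{"name": "arm_command", "arguments": {"rows": [{"xyz":[-0.012,0.008,0.017],"delta_rot":[0,0,0],"gripper":0.0854},{"xyz":[-0.012,0.008,0.018],"delta_rot":[0,0,0],"gripper":0.0854},{"xyz":[-0.012,0.0085,0.018],"delta_rot":[0,0,0],"gripper":0.0854},{"xyz":[0,0,0.02],"delta_rot":[0,0,0],"gripper":0.0854},{"xyz":[0,0,0.02],"delta_rot":[0,0,0],"gripper":0.0854},{"xyz":[0,0,0.015],"delta_rot":[0,0,0],"gripper":0.0854},{"xyz":[0,0,0],"delta_rot":[0,0,0],"gripper":0.0854}]}}

```text
time: 2.7
tool_pos: [0.468, 0.1257, 0.1193]
tcp_rot: [-1.878, -2.19, 0.388]
wrist_force: [-0.2, 0.2, -0.2]
width: 0.995
```

```bash
python3 - <<'E'
from plan import *
go(tcp_g,Rg)
c=read_camera("scene");cv2.imwrite("pics/s1.png",cv2.resize(c["pixels"][130:310,120:360][...,::-1],(800,600)))
c=read_camera("top");cv2.imwrite("pics/t1.png",cv2.resize(c["pixels"][170:350,130:370][...,::-1],(800,600)))
E
```

```text
now [0.468  0.1257 0.1193] turn tool [-0.0038 -0.0022  0.    ] | 0.004
shift before turn [-0.0005  0.0029  0.0636] after turn [-0.0003  0.0026  0.0636]
```

View pics/s1.png

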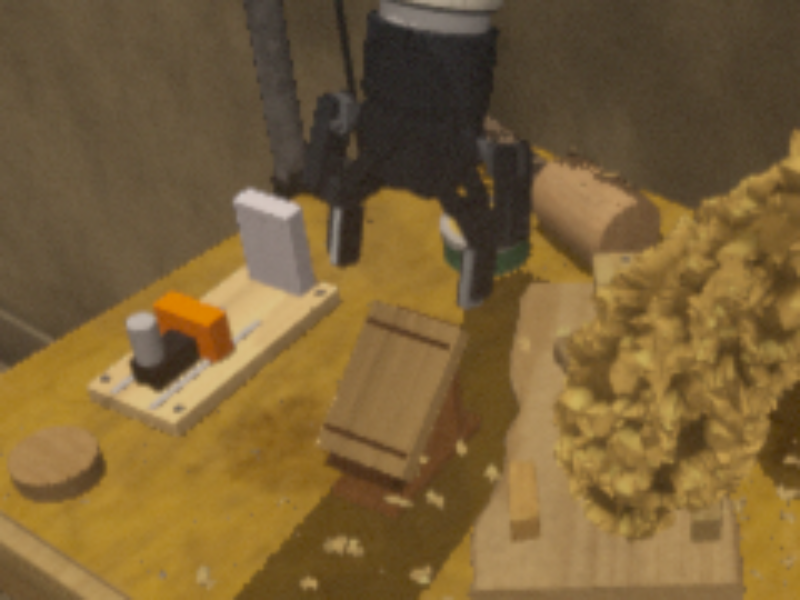

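View pics/t1.png

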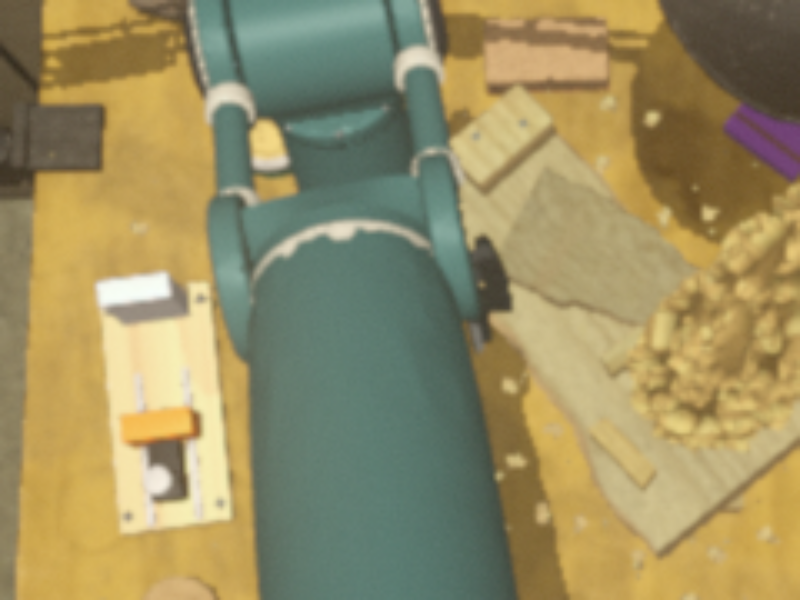

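The open jaws (crop ~345,230 and ~475,280) line up with the panel's width at ~(395,385), and the sides are clear. I'll descend in line with the tool.

Request:
{"name": "arm_command", "arguments": {"rows": [{"xyz":[0,0.0015,0.015],"delta_rot":[0,0,0],"gripper":0.0854},{"xyz":[0,0.001,0.015],"delta_rot":[0,0,0],"gripper":0.0854},{"xyz":[0,0,0.015],"delta_rot":[0,0,0],"gripper":0.0854},{"xyz":[0,0,0.012],"delta_rot":[0,0,0],"gripper":0.0854},{"xyz":[0,0,0.0065],"delta_rot":[0,0,0],"gripper":0.0854},{"xyz":[0,0,0],"delta_rot":[0,0,0],"gripper":0.0854},{"xyz":[0,0,0],"delta_rot":[0,0,0],"gripper":0.0854}]}}

```text
time: 3.5
tool_pos: [0.4516, 0.1234, 0.0608]
tcp_rot: [-1.879, -2.193, 0.384]
wrist_force: [0.0, 0.1, -0.1]
width: 0.997
```

```bash
python3 - <<'E'
from plan import *
go(tcp_g,Rg)
c=read_camera("scene");cv2.imwrite("pics/s2.png",cv2.resize(c["pixels"][160:295,150:330][...,::-1],(800,600)))
E
```

```text
now [0.4516 0.1234 0.0608] turn tool [ 0.0006 -0.0024  0.0011] | 0.003
shift before turn [-0.0005 -0.0019  0.003 ] after turn [-0.0005 -0.0019  0.003 ]
```

View pics/s2.png

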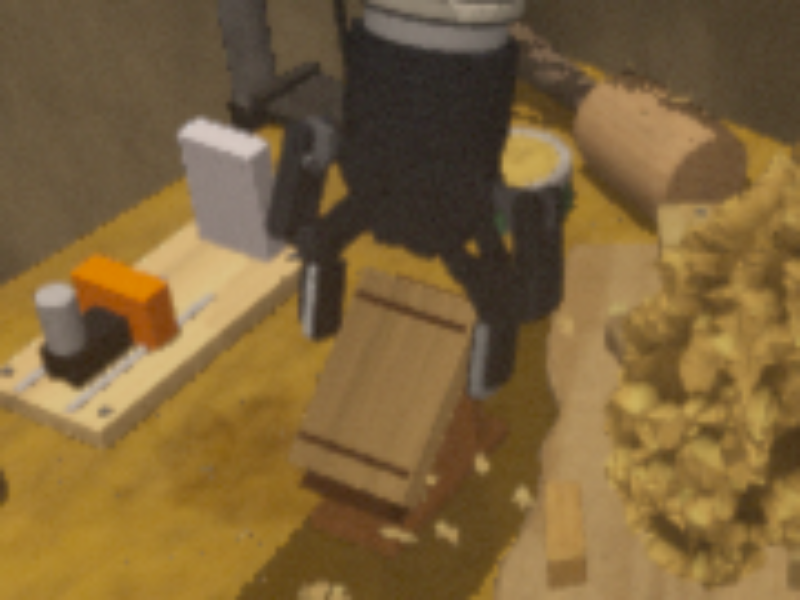

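Request:
{"name": "arm_command", "arguments": {"rows": [{"xyz":[0,-0.001,0.003],"delta_rot":[0,0,0],"gripper":0.0854},{"xyz":[0,-0.001,0.003],"delta_rot":[0,0,0],"gripper":0.0854},{"xyz":[0,0,0],"delta_rot":[0,0,0],"gripper":0.0854},{"xyz":[0,0,0],"delta_rot":[0,0,0],"gripper":0.06},{"xyz":[0,0,0],"delta_rot":[0,0,0],"gripper":0.06},{"xyz":[0,0,0],"delta_rot":[0,0,0],"gripper":0.06},{"xyz":[0,0,0],"delta_rot":[0,0,0],"gripper":0.06},{"xyz":[0,0,0],"delta_rot":[0,0,0],"gripper":0.06},{"xyz":[0,0,0],"delta_rot":[0,0,0],"gripper":0.06},{"xyz":[0,0,0],"delta_rot":[0,0,0],"gripper":0.06}], "force": 40}}

```text
time: 4.55
tool_pos: [0.4473, 0.1227, 0.0566]
tcp_rot: [-1.878, -2.193, 0.385]
wrist_force: [-2.7, 0.4, 5.1]
width: 0.768
```

```bash
python3 - <<'E'
from plan import *
go(tcp_g,Rg);print(bot.read_state()["width"]*.0854)
c=read_camera("scene");cv2.imwrite("pics/s3.png",cv2.resize(c["pixels"][160:295,150:330][...,::-1],(800,600)))
E
```

```text
now [0.4473 0.1227 0.0566] turn tool [-0.0005 -0.0023  0.001 ] | 0.003
shift before turn [-0.0005  0.0008 -0.0025] after turn [-0.0005  0.0008 -0.0025]
0.06555877615881596
```

View pics/s3.png

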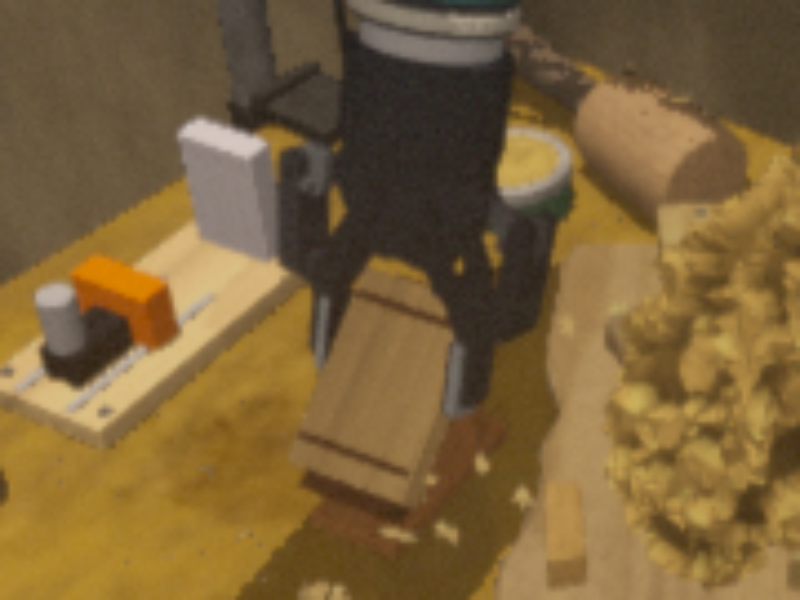

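```bash
cat >> plan.py <<'E'
# actual grip
Rga=R.from_rotvec([-1.878,-2.193,.385]);tga=np.array([.4473,.1227,.0566])
rel_p=Rga.inv().apply(pc-tga);rel_R=Rga.inv()*PR
def placed(x,y,z,yaw=JY):
    Rt=frame(yaw)*rel_R.inv();return jo+JR.apply([x,y,z])-Rt.apply(rel_p),Rt
E
python3 - <<'E'
from plan import *
print(rel_p.round(4),"world up in tool",R.from_rotvec(bot.read_state()["tcp_rot"]).inv().apply([0,0,.01]).round(4))
p,Rt=placed(.036,0,.18);print(p.round(3),Rt.as_matrix()[:,2].round(3));go(p,Rt)
E
```

```text
[-0.0005 -0.0052 -0.0108] world up in tool [ 0.     -0.0034 -0.0094]
[0.514 0.32  0.173] [ 0.495  0.064 -0.866]
now [0.4473 0.1227 0.0566] turn tool [-0.8724 -0.0037  0.0283] | 0.873
shift before turn [ 0.1852  0.051  -0.1422] after turn [ 0.1876  0.1374 -0.0551]
```

Request:
{"name": "arm_command", "arguments": {"rows": [{"xyz":[0,-0.0017,-0.0047],"delta_rot":[0,0,0],"gripper":0.06},{"xyz":[0,-0.0034,-0.0094],"delta_rot":[0,0,0],"gripper":0.06},{"xyz":[0,-0.0068,-0.0188],"delta_rot":[0,0,0],"gripper":0.06},{"xyz":[0,-0.0068,-0.0188],"delta_rot":[0,0,0],"gripper":0.06},{"xyz":[0,-0.0068,-0.0188],"delta_rot":[0,0,0],"gripper":0.06},{"xyz":[0,-0.0068,-0.0188],"delta_rot":[0,0,0],"gripper":0.06},{"xyz":[0,-0.0068,-0.0188],"delta_rot":[0,0,0],"gripper":0.06},{"xyz":[0,-0.0034,-0.0094],"delta_rot":[0,0,0],"gripper":0.06},{"xyz":[0,0,0],"delta_rot":[0,0,0],"gripper":0.06}]}}

```text
time: 5.5
tool_pos: [0.4492, 0.1227, 0.1826]
tcp_rot: [-1.881, -2.196, 0.379]
wrist_force: [-0.6, -0.7, -2.0]
width: 0.767
```

Request:
{"name": "arm_command", "arguments": {"rows": [{"xyz":[0,0,0],"delta_rot":[-0.097,0,0.003],"gripper":0.06},{"xyz":[0,0,0],"delta_rot":[-0.097,0,0.003],"gripper":0.06},{"xyz":[0,0,0],"delta_rot":[-0.097,0,0.003],"gripper":0.06},{"xyz":[0,0,0],"delta_rot":[-0.097,0,0.003],"gripper":0.06},{"xyz":[0,0,0],"delta_rot":[-0.097,0,0.003],"gripper":0.06},{"xyz":[0,0,0],"delta_rot":[-0.097,0,0.003],"gripper":0.06},{"xyz":[0,0,0],"delta_rot":[-0.097,0,0.003],"gripper":0.06},{"xyz":[0,0,0],"delta_rot":[-0.097,0,0.003],"gripper":0.06},{"xyz":[0,0,0],"delta_rot":[-0.097,0,0.003],"gripper":0.06},{"xyz":[0,0,0],"delta_rot":[0,0,0],"gripper":0.06}]}}

```text
time: 6.5
tool_pos: [0.4431, 0.1215, 0.1758]
tcp_rot: [1.817, 2.065, 0.55]
wrist_force: [-0.4, -0.3, -2.2]
width: 0.764
```

```bash
python3 - <<'E'
from plan import *
p,Rt=placed(.036,0,.18);go(p,Rt);s=bot.read_state();print(s["q"].round(2),s["time"],s["width"])
c=read_camera("scene");cv2.imwrite("pics/s4.png",c["pixels"][...,::-1])
E
```

```text
now [0.4431 0.1215 0.1758] turn tool [-0.0053 -0.0033  0.0006] | 0.006
shift before turn [0.1879 0.082  0.0505] after turn [0.1882 0.0816 0.0503]
[ 0.26 -0.46  2.45 -0.1   0.64 -1.37] 6.5 0.7640986837588221
```

View pics/s4.png

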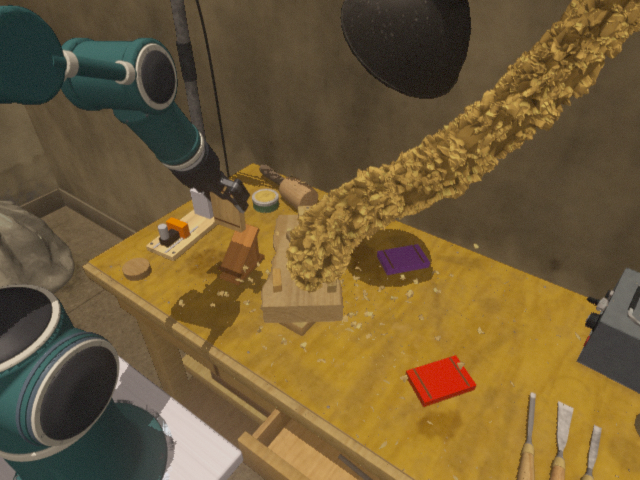

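The panel is held upright at ~(230,212) and the rest is empty. Next I move over the jig.

Request:
{"name": "arm_command", "arguments": {"rows": [{"xyz":[0.01,0.004,0.0025],"delta_rot":[0,0,0],"gripper":0.06},{"xyz":[0.02,0.009,0.005],"delta_rot":[0,0,0],"gripper":0.06},{"xyz":[0.025,0.011,0.007],"delta_rot":[0,0,0],"gripper":0.06},{"xyz":[0.025,0.011,0.007],"delta_rot":[0,0,0],"gripper":0.06},{"xyz":[0.025,0.011,0.007],"delta_rot":[0,0,0],"gripper":0.06},{"xyz":[0.025,0.011,0.007],"delta_rot":[0,0,0],"gripper":0.06},{"xyz":[0.025,0.011,0.007],"delta_rot":[0,0,0],"gripper":0.06},{"xyz":[0.02,0.009,0.005],"delta_rot":[0,0,0],"gripper":0.06},{"xyz":[0.013,0.0055,0.003],"delta_rot":[-0.005,-0.003,0],"gripper":0.06},{"xyz":[0,0,0],"delta_rot":[0,0,0],"gripper":0.06},{"xyz":[0,0,0],"delta_rot":[0,0,0],"gripper":0.06}]}}

```text
time: 7.65
tool_pos: [0.5203, 0.3215, 0.1787]
tcp_rot: [1.812, 2.056, 0.556]
wrist_force: [-1.3, -0.6, -0.8]
width: 0.765
```

```bash
cat > m3.py <<'E'
from plan import *
import sys
from scipy.spatial import cKDTree
tag=sys.argv[1]
def plane(Q,nz):
    rng=np.random.default_rng(0);best=None
    for _ in range(300):
        a=Q[rng.choice(len(Q),3,0)];nn=np.cross(a[1]-a[0],a[2]-a[0]);l=np.linalg.norm(nn)
        if l<1e-7: continue
        k=abs((Q-a[0])@nn/l)<.003
        if best is None or k.sum()>best.sum():best=k
    for _ in range(3):
        m=Q[best].mean(0);nn=np.linalg.svd(Q[best]-m)[2][2];best=abs((Q-m)@nn)<.004
    return m,nn*np.sign(nn@nz),best
s=bot.read_state();Rt=R.from_rotvec(s["tcp_rot"]);ec=s["tool_pos"]+Rt.apply(rel_p)
eR=Rt*rel_R
print("kin panel ctr world",ec.round(4),"jig",JR.inv().apply(ec-jo).round(4),"z axis",eR.as_matrix()[:,2].round(3),"yaw",np.degrees(np.arctan2(*eR.as_matrix()[[1,0],0])).round(2))
for n in ("scene","top"):
    c=read_camera(n);cv2.imwrite(f"pics/{n}_{tag}.png",cv2.resize(c["pixels"][150:300,110:310][...,::-1],(800,600)))
    np.savez(f"{n}_{tag}.npz",**c)
    P=pts(c);hsv=cv2.cvtColor(c["pixels"],cv2.COLOR_RGB2HSV)
    L=(P-ec)@eR.as_matrix()
    k=(np.abs(L[...,0]+.008)<.012)&(np.abs(L[...,1])<.045)&(np.abs(L[...,2])<.06)&(hsv[...,1]>70)&(c["range_z"]>0)
    if n=="scene":
        m,nn,b=plane(P[k],-eR.as_matrix()[:,0]);S=P[k][b]
        print(n,k.sum(),b.sum(),"face n",nn.round(3),"yaw",np.degrees(np.arctan2(-nn[1],-nn[0])).round(2),"pitch",np.degrees(np.arcsin(nn[2])).round(2))
        l=(S-ec)@eR.as_matrix();print(" local x med",np.median(l[:,0]).round(4),"y pct",np.percentile(l[:,1],[1,99]).round(4),"z pct",np.percentile(l[:,2],[1,99]).round(4))
E
python3 m3.py a; python3 -c "
from plan import *
p,Rt=placed(.036,0,.18);go(p,Rt)"
```

```text
kin panel ctr world [0.5105 0.3197 0.1854] jig [0.0419 0.0006 0.1854] z axis [-0.004 -0.     1.   ] yaw 7.1
scene 713 659 face n [-0.992 -0.125 -0.009] yaw 7.17 pitch -0.5
 local x med -0.0075 y pct [-0.0327  0.0361] z pct [-0.0486  0.0441]
now [0.5198 0.3206 0.1788] turn tool [ 0.005   0.0003 -0.0007] | 0.005
shift before turn [ 0.0003 -0.0074  0.002 ] after turn [ 0.0003 -0.0074  0.0021]
```

View pics/scene_a.png

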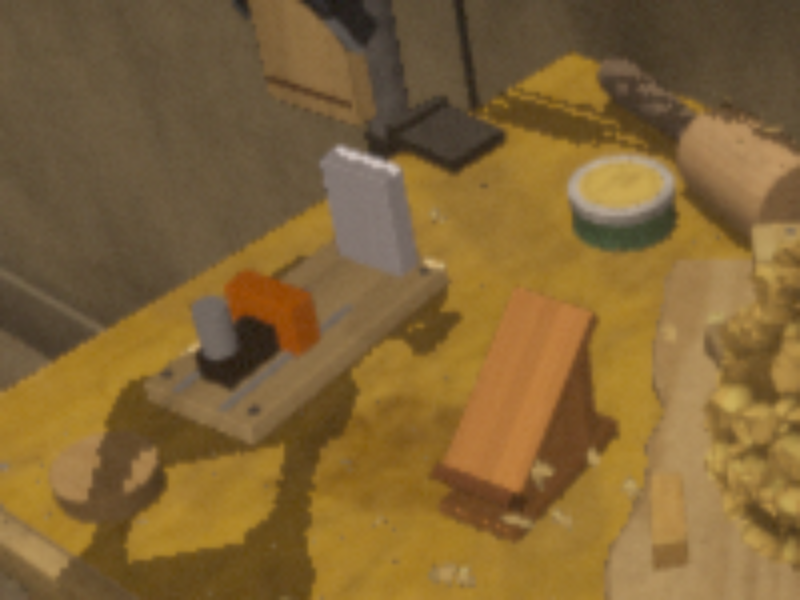

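View pics/top_a.png

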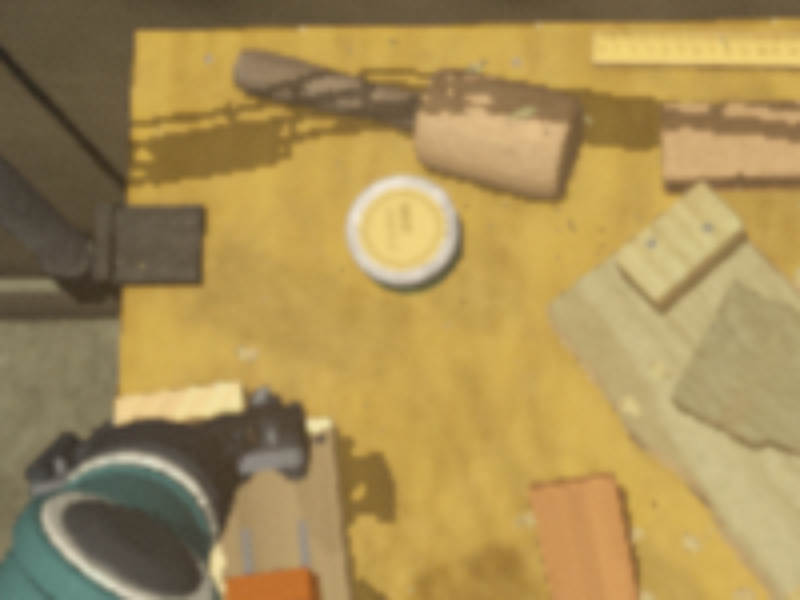

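```bash
cat > m4.py <<'E'
from plan import *
for f in ("scene_a","scene0","top0"):
    c=dict(np.load(f+".npz"));P=pts(c);hsv=cv2.cvtColor(c["pixels"],cv2.COLOR_RGB2HSV)
    L=(P-jo)@JR.as_matrix()
    k=(L[...,0]>.035)&(L[...,0]<.08)&(abs(L[...,1])<.04)&(L[...,2]<.095)&(hsv[...,1]<70)
    f_=k&(L[...,2]>.03)&(L[...,2]<.078); t=k&(L[...,2]>.08)
    l=L[f_];sel=l[abs(l[:,1])<.02]
    fx=np.median(sel[:,0]);near=l[abs(l[:,0]-fx)<.004]
    A=np.polyfit(near[:,1],near[:,0],1)
    print(f,f_.sum(),"face x",fx.round(4),"slope deg",np.degrees(np.arctan(A[0])).round(2),"y",np.percentile(near[:,1],[1,99]).round(4))
    l=L[t];print("  top",len(l),"x",np.percentile(l[:,0],[2,98]).round(4),"y",np.percentile(l[:,1],[2,98]).round(4),"z",np.median(l[:,2]).round(4), "rect",cv2.minAreaRect((l[:,:2]*1e3).astype(np.float32)))
    o=(hsv[...,0]<14)&(hsv[...,1]>170)&(L[...,0]>-.06)&(L[...,0]<.02)&(abs(L[...,1])<.035)&(L[...,2]>.03);l=L[o];print("  pad",len(l),"x",np.percentile(l[:,0],[2,98]).round(4),"y",np.percentile(l[:,1],[2,98]).round(4))
E
python3 m4.py
```

```text
scene_a 317 face x 0.0542 slope deg -1.16 y [-0.0227  0.0266]
  top 126 x [0.0519 0.0698] y [-0.0234  0.026 ] z 0.0855 rect ((61.3343505859375, 1.804168701171875), (19.229921340942383, 51.09418869018555), 0.7360676527023315)
  pad 82 x [-0.0389 -0.0186] y [-0.0238  0.0263]
scene0 320 face x 0.0539 slope deg -0.36 y [-0.0228  0.0261]
  top 123 x [0.0523 0.0705] y [-0.0224  0.0257] z 0.0853 rect ((61.59564971923828, 1.5779037475585938), (50.51798629760742, 19.989849090576172), 89.75080871582031)
  pad 42 x [-0.0385 -0.0209] y [-0.0244  0.0251]
top0 135 face x 0.0529 slope deg -1.17 y [-0.0241  0.0235]
  top 152 x [0.0518 0.0699] y [-0.0226  0.0254] z 0.0845 rect ((61.31349182128906, 1.4114551544189453), (19.639503479003906, 49.862449645996094), 1.240576982498169)
  pad 4 x [-0.0379 -0.0377] y [-0.0214  0.0077]
```

```bash
sed -i 's/^JY=.*/JY=7.5;JR=frame(JY);jo=np.array([.4703,.3151,0])/' plan.py; python3 -c "
from plan import *
p,Rt=placed(.036,-.0005,.075);go(p,Rt)
print('down in tool',Rt.inv().apply([0,0,-.01]).round(4))"
```

```text
now [0.5198 0.3206 0.1788] turn tool [ 0.005   0.0038 -0.0067] | 0.009
shift before turn [ 0.0009 -0.0591  0.0935] after turn [ 0.0009 -0.0586  0.0938]
down in tool [-0.     -0.005   0.0087]
```

Request:
{"name": "arm_command", "arguments": {"rows": [{"xyz":[0.0005,-0.004,0.001],"delta_rot":[0.005,0.004,-0.006],"gripper":0.06},{"xyz":[0.0004,-0.0035,0.001],"delta_rot":[0,0,0],"gripper":0.06},{"xyz":[0,-0.005,0.009],"delta_rot":[0,0,0],"gripper":0.06},{"xyz":[0,-0.01,0.018],"delta_rot":[0,0,0],"gripper":0.06},{"xyz":[0,-0.01,0.018],"delta_rot":[0,0,0],"gripper":0.06},{"xyz":[0,-0.01,0.018],"delta_rot":[0,0,0],"gripper":0.06},{"xyz":[0,-0.006,0.011],"delta_rot":[0,0,0],"gripper":0.06},{"xyz":[0,-0.003,0.005],"delta_rot":[0,0,0],"gripper":0.06},{"xyz":[0,0,0],"delta_rot":[0,0,0],"gripper":0.06},{"xyz":[0,0,0],"delta_rot":[0,0,0],"gripper":0.06}]}}

```text
time: 8.75
tool_pos: [0.5159, 0.3221, 0.0838]
tcp_rot: [1.808, 2.065, 0.558]
wrist_force: [0.3, 0.0, -0.9]
width: 0.767
```

```bash
python3 m3.py b; python3 -c "
from plan import *
p,Rt=placed(.037,-.0005,.066);go(p,Rt)"
```

```text
kin panel ctr world [0.5062 0.3203 0.0905] jig [0.0363 0.0005 0.0905] z axis [-0.002 -0.002  1.   ] yaw 7.53
scene 581 522 face n [-0.991 -0.132 -0.004] yaw 7.56 pitch -0.23
 local x med -0.0076 y pct [-0.0426  0.0354] z pct [-0.0483  0.0371]
now [0.5163 0.3225 0.0846] turn tool [ 0.0032 -0.0024 -0.0009] | 0.004
shift before turn [-0.0014 -0.0125  0.022 ] after turn [-0.0013 -0.0124  0.0221]
```

View pics/scene_b.png

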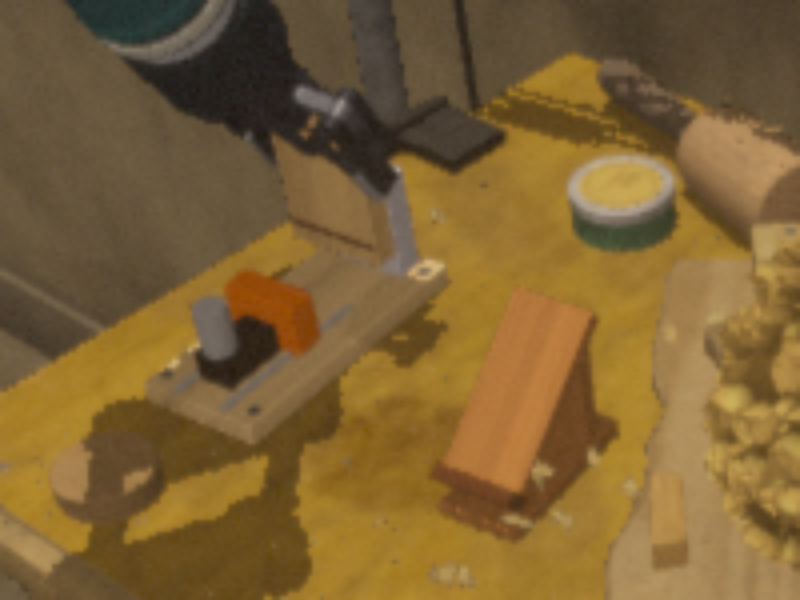

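View pics/top_b.png

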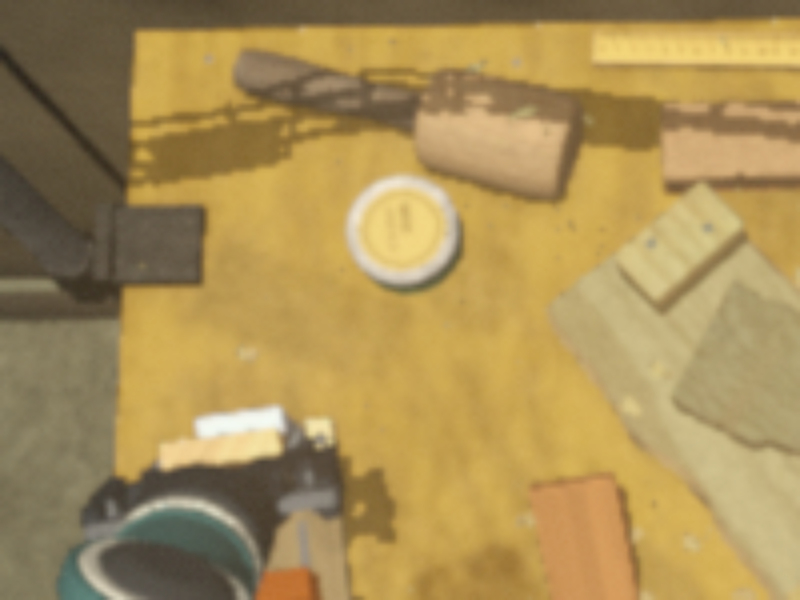

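```bash
cat > m5.py <<'E'
from plan import *
import sys
for f in sys.argv[1:]:
    c=dict(np.load(f+".npz"));P=pts(c);hsv=cv2.cvtColor(c["pixels"],cv2.COLOR_RGB2HSV);L=(P-jo)@JR.as_matrix()
    near=(L[...,0]>.01)&(L[...,0]<.08)&(abs(L[...,1])<.06)
    t=near&(L[...,2]>.08)&(L[...,2]<.092)&(hsv[...,1]<50)&(L[...,0]>.045);l=L[t];print(f,"stop top",len(l),np.median(l,0).round(4),np.percentile(l[:,1],[2,98]).round(4),np.percentile(l[:,0],[2,98]).round(4))
    for zt in (.115,.14):
        t=near&(abs(L[...,2]-zt)<.007)&(hsv[...,1]>70);l=L[t]
        if len(l)>20: print("  panel top",len(l),np.median(l,0).round(4),"y",np.percentile(l[:,1],[2,98]).round(4),"x",np.percentile(l[:,0],[2,98]).round(4),cv2.minAreaRect((l[:,:2]*1e3).astype(np.float32)))
E
python3 m5.py top_b scene_b
```

```text
top_b stop top 94 [0.0627 0.0009 0.0851] [-0.0242  0.0242] [0.0568 0.0686]
  panel top 234 [ 0.0333 -0.0039  0.1395] y [-0.0552  0.0531] x [0.0182 0.042 ] ((29.28350830078125, -0.8993873596191406), (117.50563049316406, 29.266437530517578), 82.90016174316406)
scene_b stop top 3 [ 0.0657 -0.0226  0.0838] [-0.0232 -0.02  ] [0.0645 0.0689]
  panel top 41 [0.0281 0.0189 0.1119] y [-0.045   0.0386] x [0.0124 0.0384] ((20.402973175048828, -2.4052467346191406), (26.991697311401367, 87.94346618652344), 6.771507740020752)
```

```bash
sed -i 's/(hsv\[...,1\]>70);l/(hsv[...,1]>70)\&(hsv[...,2]>140)\&(hsv[...,0]>12)\&(hsv[...,0]<28);l/' m5.py; python3 m5.py top_b
```

```text
top_b stop top 94 [0.0627 0.0009 0.0851] [-0.0242  0.0242] [0.0568 0.0686]
  panel top 193 [ 0.0349 -0.0014  0.1394] y [-0.0319  0.0325] x [0.0278 0.0422] ((34.53962707519531, -13.282756805419922), (93.57123565673828, 15.344472885131836), 88.41556549072266)
```

Request:
{"name": "arm_command", "arguments": {"rows": [{"xyz":[-0.001,-0.004,0.01],"delta_rot":[0.003,-0.002,0],"gripper":0.06},{"xyz":[0,-0.003,0.008],"delta_rot":[0,0,0],"gripper":0.06},{"xyz":[0,-0.002,0.003],"delta_rot":[0,0,0],"gripper":0.06},{"xyz":[0,0,0],"delta_rot":[0,0,0],"gripper":0.06},{"xyz":[0,0,0],"delta_rot":[0,0,0],"gripper":0.06}]}}

```text
time: 9.35
tool_pos: [0.5183, 0.3212, 0.0603]
tcp_rot: [1.809, 2.066, 0.551]
wrist_force: [0.1, -0.3, -1.9]
width: 0.765
```

```bash
python3 m3.py c;python3 m5.py top_c; python3 -c "
from plan import *
p,Rt=placed(.040,-.0005,.065);go(p,Rt)"
```

```text
kin panel ctr world [0.5086 0.3194 0.067 ] jig [ 0.0385 -0.0007  0.067 ] z axis [0.002 0.001 1.   ] yaw 7.46
scene 702 561 face n [-0.991 -0.131  0.006] yaw 7.52 pitch 0.34
 local x med -0.0076 y pct [-0.0417  0.0388] z pct [-0.0538  0.0393]
top_c stop top 134 [ 0.0609 -0.0006  0.0843] [-0.0245  0.024 ] [0.0529 0.0683]
  panel top 186 [ 0.0369 -0.0014  0.1156] y [-0.0326  0.0352] x [0.0303 0.0452] ((37.56267547607422, 13.361469268798828), (92.91790771484375, 15.671137809753418), 89.85802459716797)
now [0.5184 0.3213 0.0606] turn tool [-0.0016  0.0006 -0.0004] | 0.002
shift before turn [ 0.0002 -0.      0.0027] after turn [ 0.0001 -0.      0.0027]
```

View pics/scene_c.png

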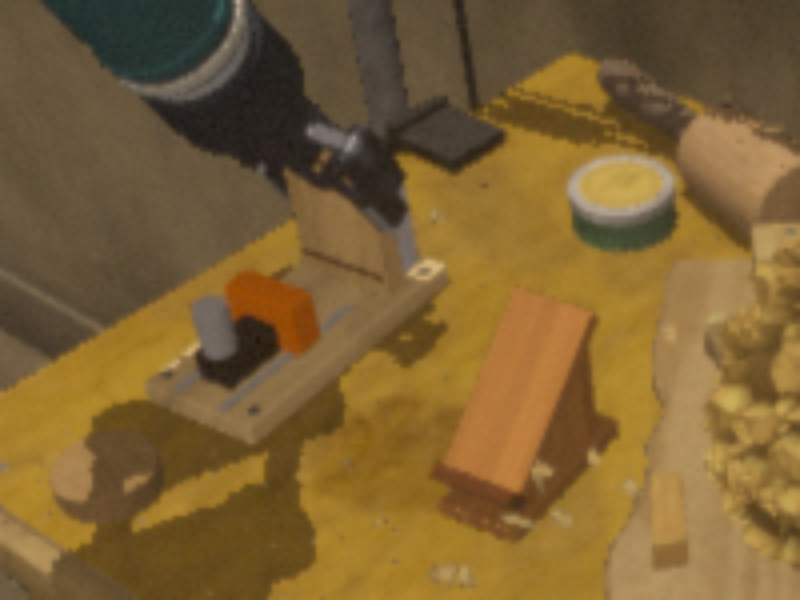

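Request:
{"name": "arm_command", "arguments": {"rows": [{"xyz":[0,-0.0005,0.001],"delta_rot":[0,0,0],"gripper":0.06},{"xyz":[0,-0.0003,0.001],"delta_rot":[0,0,0],"gripper":0.06},{"xyz":[0,0,0],"delta_rot":[0,0,0],"gripper":0.06}]}}

```text
time: 9.75
tool_pos: [0.519, 0.3215, 0.0591]
tcp_rot: [1.809, 2.065, 0.553]
wrist_force: [0.1, -1.3, 1.0]
width: 0.769
```

Request:
{"name": "arm_command", "arguments": {"rows": [{"xyz":[0,-0.0004,0.0008],"delta_rot":[0,0,0],"gripper":0.06},{"xyz":[0,0,0],"delta_rot":[0,0,0],"gripper":0.06}]}}

```text
time: 9.95
tool_pos: [0.5195, 0.3216, 0.059]
tcp_rot: [1.809, 2.065, 0.554]
wrist_force: [-4.0, -1.7, 8.1]
width: 0.768
```

Request:
{"name": "arm_command", "arguments": {"rows": [{"xyz":[0,0.0003,-0.0006],"delta_rot":[0,0,0],"gripper":0.06},{"xyz":[0,0,0],"delta_rot":[0,0,0],"gripper":0.06}], "force": 25}}

```text
time: 10.15
tool_pos: [0.5192, 0.3216, 0.0591]
tcp_rot: [1.809, 2.065, 0.554]
wrist_force: [-1.0, -1.2, 4.1]
width: 0.769
```

```bash
python3 m3.py d;python3 m5.py top_d
```

```text
kin panel ctr world [0.5095 0.3198 0.0658] jig [ 0.0395 -0.0004  0.0658] z axis [ 0. -0.  1.] yaw 7.47
scene 695 558 face n [-0.99  -0.141  0.013] yaw 8.09 pitch 0.77
 local x med -0.0079 y pct [-0.0411  0.0375] z pct [-0.0545  0.0375]
top_d stop top 126 [ 0.0608 -0.0011  0.0841] [-0.0292  0.0244] [0.0514 0.0685]
  panel top 184 [ 0.0384 -0.0023  0.1141] y [-0.0322  0.0325] x [0.0308 0.0459] ((38.4679069519043, 5.913654327392578), (78.06851959228516, 15.88388442993164), 88.98283386230469)
```

Seated and centred. Releasing.

Request:
{"name": "arm_command", "arguments": {"rows": [{"xyz":[0,0,0],"delta_rot":[0,0,0],"gripper":0.072},{"xyz":[0,0,0],"delta_rot":[0,0,0],"gripper":0.078},{"xyz":[0,0,0],"delta_rot":[0,0,0],"gripper":0.0854},{"xyz":[0,0,0],"delta_rot":[0,0,0],"gripper":0.0854},{"xyz":[0,0,0],"delta_rot":[0,0,0],"gripper":0.0854},{"xyz":[0,0,0],"delta_rot":[0,0,0],"gripper":0.0854}]}}

```text
time: 10.85
tool_pos: [0.5187, 0.3213, 0.0582]
tcp_rot: [1.809, 2.066, 0.552]
wrist_force: [0.6, 0.3, -0.5]
width: 0.999
```

```bash
python3 m3.py e;python3 m5.py top_e
```

```text
kin panel ctr world [0.509  0.3195 0.065 ] jig [ 0.0389 -0.0007  0.065 ] z axis [0.002 0.001 1.   ] yaw 7.46
scene 703 569 face n [-0.99  -0.14   0.001] yaw 8.07 pitch 0.08
 local x med -0.0076 y pct [-0.0376  0.0435] z pct [-0.053   0.0374]
top_e stop top 131 [0.0609 0.0009 0.0844] [-0.0242  0.0235] [0.0532 0.0682]
  panel top 183 [ 0.0377 -0.0007  0.1142] y [-0.0317  0.0318] x [0.0306 0.045 ] ((38.055904388427734, 11.451553344726562), (18.239513397216797, 89.40507507324219), 1.6571195125579834)
```

View pics/scene_e.png

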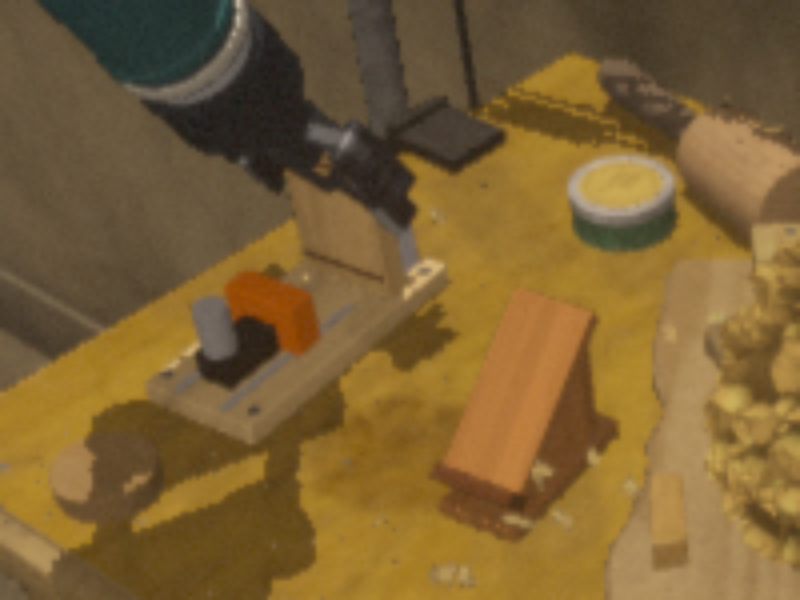

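View pics/top_e.png

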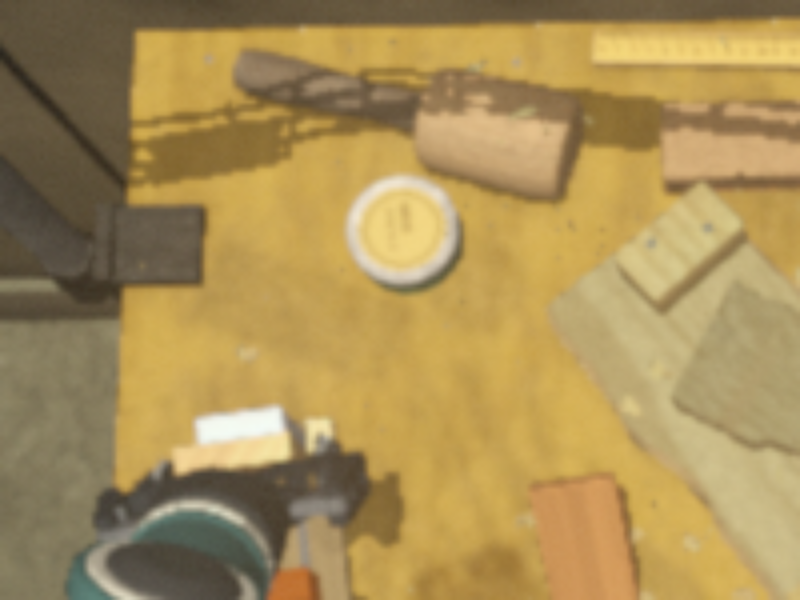

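The panel stands upright by itself just in front of the stop (scene crop ~345,225). I retreat along the tool axis.

Request:
{"name": "arm_command", "arguments": {"rows": [{"xyz":[0,0,-0.005],"delta_rot":[0,0,0],"gripper":0.0854},{"xyz":[0,0,-0.012],"delta_rot":[0,0,0],"gripper":0.0854},{"xyz":[0,0,-0.015],"delta_rot":[0,0,0],"gripper":0.0854},{"xyz":[0,0,-0.02],"delta_rot":[0,0,0],"gripper":0.0854},{"xyz":[0,0,-0.02],"delta_rot":[0,0,0],"gripper":0.0854},{"xyz":[0,0,-0.025],"delta_rot":[0,0,0],"gripper":0.0854},{"xyz":[0,0,-0.025],"delta_rot":[0,0,0],"gripper":0.0854},{"xyz":[0,0,-0.02],"delta_rot":[0,0,0],"gripper":0.0854},{"xyz":[0,0,0],"delta_rot":[0,0,0],"gripper":0.0854}]}}

```text
time: 11.85
tool_pos: [0.4491, 0.3134, 0.1858]
tcp_rot: [1.808, 2.064, 0.562]
wrist_force: [0.2, 0.8, -0.0]
width: 1.001
```

```bash
python3 m5.py top_e; cat >> plan.py <<'E'
def knob(x,z,a,y=0): # TCP at jig (x,y), height z, tool tilted a deg from vertical pointing +x
    return jo+JR.apply([x,y,z]),toolR(JR,a)
E
python3 - <<'E'
from plan import *
for n in ("top","scene"):
    c=read_camera(n);np.savez(f"{n}_f.npz",**c);P=pts(c);cv2.imwrite(f"pics/{n}_f.png",cv2.resize(c["pixels"][150:300,110:310][...,::-1] if n=="scene" else c["pixels"][200:350,110:310][...,::-1],(800,600)))
    L=(P-jo)@JR.as_matrix();hsv=cv2.cvtColor(c["pixels"],cv2.COLOR_RGB2HSV)
    g=(L[...,2]>.06)&(L[...,2]<.073)&(abs(L[...,0]+.072)<.02)&(abs(L[...,1])<.02);print(n,"knob",g.sum(),np.median(L[g],0).round(4),L[g].min(0).round(4),L[g].max(0).round(4))
s=bot.read_state();print(s["time"],s["q"].round(2),s["tool_pos"])
p,Rt=knob(-.072,.13,15);go(p,Rt)
E
python3 m5.py top_f scene_f
```

```text
top_e stop top 131 [0.0609 0.0009 0.0844] [-0.0242  0.0235] [0.0532 0.0682]
  panel top 183 [ 0.0377 -0.0007  0.1142] y [-0.0317  0.0318] x [0.0306 0.045 ] ((38.055904388427734, 11.451553344726562), (18.239513397216797, 89.40507507324219), 1.6571195125579834)
top knob 57 [-0.072   0.0008  0.0652] [-0.0816 -0.0082  0.0604] [-0.0634  0.0095  0.0713]
scene knob 65 [-0.0735 -0.0012  0.0664] [-0.0808 -0.0092  0.0601] [-0.0603  0.0132  0.0718]
11.95 [ 0.74 -0.19  2.26 -0.47  0.69 -0.65] [0.4486227  0.3122555  0.18235811]
now [0.4486 0.3123 0.1824] turn tool [ 0.2611 -0.003   0.0012] | 0.261
shift before turn [-0.     -0.0696  0.0203] after turn [-0.     -0.062   0.0376]
top_f stop top 123 [0.0602 0.0006 0.0852] [-0.0236  0.0241] [0.0533 0.0682]
  panel top 201 [0.0365 0.0003 0.114 ] y [-0.0322  0.0311] x [0.0291 0.0444] ((37.40849685668945, -0.22063064575195312), (66.97323608398438, 17.265958786010742), 89.45954895019531)
scene_f stop top 14 [ 0.0645 -0.0209  0.0856] [-0.0245 -0.0137] [0.0568 0.0688]
  panel top 134 [ 0.0359 -0.0041  0.1156] y [-0.0316  0.0316] x [0.0295 0.0455] ((38.59466552734375, 0.13488388061523438), (18.326765060424805, 67.78854370117188), 0.004752252250909805)
```

View pics/scene_f.png

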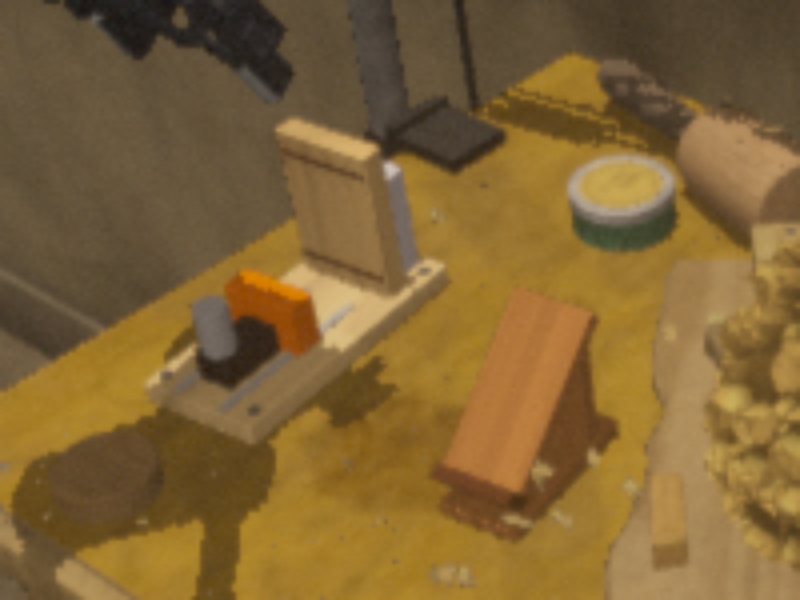

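View pics/top_f.png

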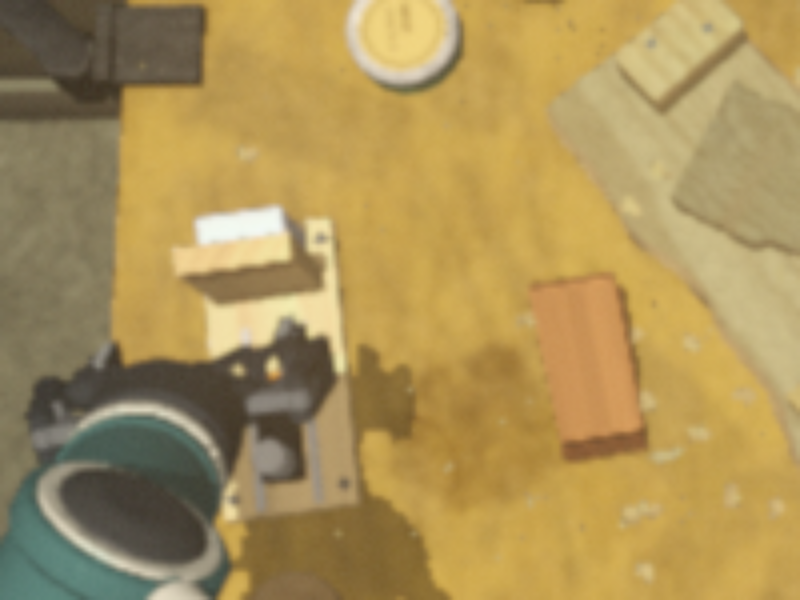

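The panel stands alone (scene crop ~335,205), about 3 mm from the stop and centred. Now the knob.

Request:
{"name": "arm_command", "arguments": {"rows": [{"xyz":[0,0,0],"delta_rot":[0.087,0,0],"gripper":0.05},{"xyz":[0,0,0],"delta_rot":[0.087,0,0],"gripper":0.05},{"xyz":[0,-0.012,0.003],"delta_rot":[0.087,0,0],"gripper":0.05},{"xyz":[0,-0.02,0.01],"delta_rot":[0,0,0],"gripper":0.05},{"xyz":[0,-0.02,0.01],"delta_rot":[0,0,0],"gripper":0.05},{"xyz":[0,-0.01,0.008],"delta_rot":[0,0,0],"gripper":0.05},{"xyz":[0,0,0],"delta_rot":[0,0,0],"gripper":0.05},{"xyz":[0,0,0],"delta_rot":[0,0,0],"gripper":0.05}]}}

```text
time: 12.75
tool_pos: [0.3979, 0.3052, 0.1343]
tcp_rot: [1.947, 2.225, 0.292]
wrist_force: [-0.4, 0.6, -0.3]
width: 0.585
```

```bash
python3 - <<'E'
from plan import *
p,Rt=knob(-.072,.1,15);go(p,Rt);s=bot.read_state();print(s["q"].round(2),"down",Rt.inv().apply([0,0,-.01]).round(4))
E
```

```text
now [0.3979 0.3052 0.1343] turn tool [-0.0016 -0.0012  0.0018] | 0.003
shift before turn [ 0.0004 -0.0078  0.0334] after turn [ 0.0004 -0.0078  0.0334]
[ 0.7  -0.12  2.23 -0.19  0.82 -0.89] down [-0.     -0.0026  0.0097]
```

Request:
{"name": "arm_command", "arguments": {"rows": [{"xyz":[0,-0.004,0.015],"delta_rot":[0,0,0],"gripper":0.05},{"xyz":[0,-0.004,0.015],"delta_rot":[0,0,0],"gripper":0.05},{"xyz":[0,-0.004,0.015],"delta_rot":[0,0,0],"gripper":0.05},{"xyz":[0,0,0],"delta_rot":[0,0,0],"gripper":0.05},{"xyz":[0,0,0],"delta_rot":[0,0,0],"gripper":0.05}]}}

```text
time: 13.25
tool_pos: [0.3986, 0.3056, 0.0888]
tcp_rot: [1.948, 2.224, 0.294]
wrist_force: [0.4, 0.1, 0.7]
width: 0.586
```

```bash
python3 - <<'E'
from plan import *
p,Rt=knob(-.0725,.045,15);go(p,Rt)
c=read_camera("scene");cv2.imwrite("pics/s5.png",cv2.resize(c["pixels"][150:300,110:310][...,::-1],(800,600)))
E
```

```text
now [0.3986 0.3056 0.0888] turn tool [-0.0006 -0.0018  0.0011] | 0.002
shift before turn [-0.     -0.0114  0.0423] after turn [ 0.     -0.0115  0.0423]
```

View pics/s5.png

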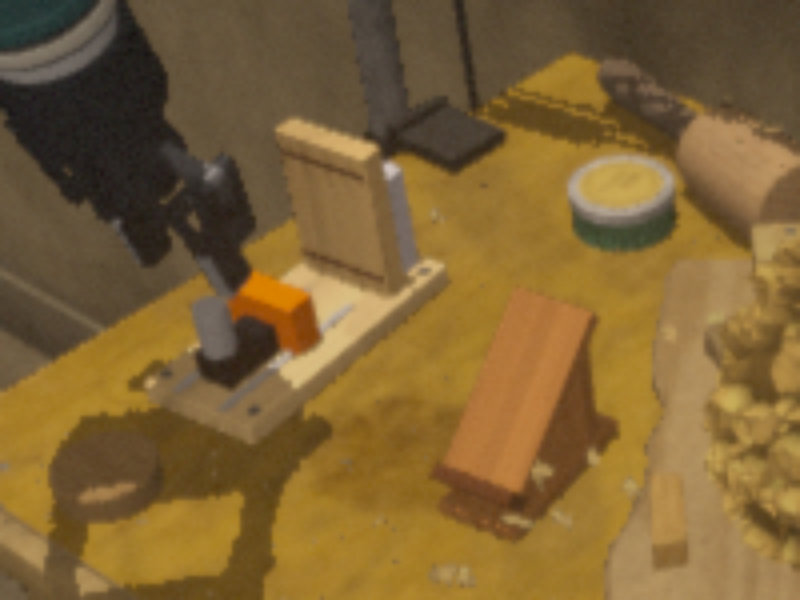

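Request:
{"name": "arm_command", "arguments": {"rows": [{"xyz":[0,-0.004,0.014],"delta_rot":[0,0,0],"gripper":0.05},{"xyz":[0,-0.004,0.014],"delta_rot":[0,0,0],"gripper":0.05},{"xyz":[0,-0.003,0.012],"delta_rot":[0,0,0],"gripper":0.05},{"xyz":[0,0,0],"delta_rot":[0,0,0],"gripper":0.05},{"xyz":[0,0,0],"delta_rot":[0,0,0],"gripper":0.05}]}}

```text
time: 13.8
tool_pos: [0.3977, 0.3054, 0.047]
tcp_rot: [1.948, 2.224, 0.293]
wrist_force: [0.0, 0.5, 0.1]
width: 0.58
```

```bash
python3 - <<'E'
from plan import *
p,Rt=knob(-.0725,.045,15);go(p,Rt)
c=read_camera("scene");cv2.imwrite("pics/s6.png",cv2.resize(c["pixels"][170:290,110:270][...,::-1],(800,600)))
E
```

```text
now [0.3977 0.3054 0.047 ] turn tool [-0.0011 -0.0015  0.0013] | 0.002
shift before turn [0.0001 0.0002 0.0021] after turn [0.0001 0.0002 0.0021]
```

View pics/s6.png

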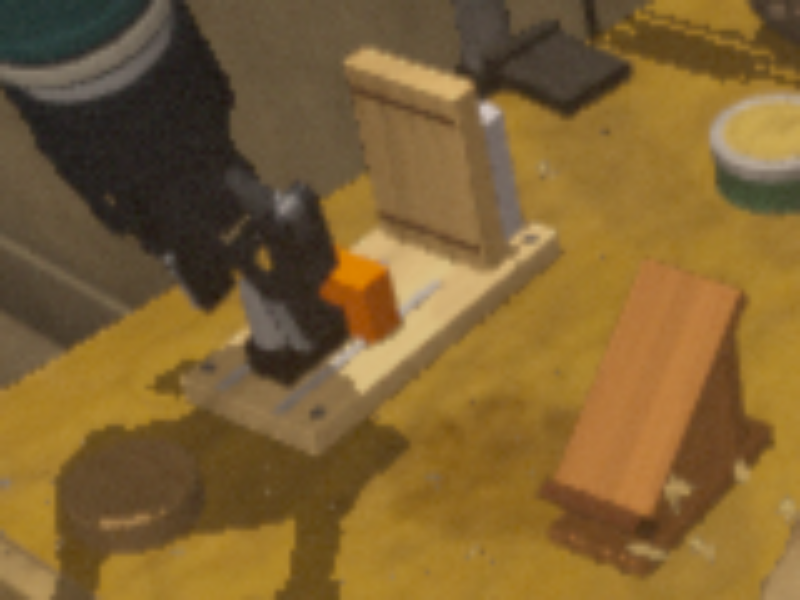

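The fingers straddle the knob (crop ~265,310). Closing.

Request:
{"name": "arm_command", "arguments": {"rows": [{"xyz":[0,0,0],"delta_rot":[0,0,0],"gripper":0.012},{"xyz":[0,0,0],"delta_rot":[0,0,0],"gripper":0.012},{"xyz":[0,0,0],"delta_rot":[0,0,0],"gripper":0.012},{"xyz":[0,0,0],"delta_rot":[0,0,0],"gripper":0.012},{"xyz":[0,0,0],"delta_rot":[0,0,0],"gripper":0.012},{"xyz":[0,0,0],"delta_rot":[0,0,0],"gripper":0.012},{"xyz":[0,0,0],"delta_rot":[0,0,0],"gripper":0.012}], "force": 30}}

```text
time: 14.55
tool_pos: [0.3982, 0.3069, 0.0476]
tcp_rot: [1.948, 2.224, 0.298]
wrist_force: [-1.1, 5.5, -0.5]
width: 0.218
```

```bash
python3 - <<'E'
from plan import *
s=bot.read_state();print(s["width"]*85.4)
Rt=R.from_rotvec(s["tcp_rot"]);print("jig+x 10mm in tool",Rt.inv().apply(JR.apply([.01,0,0])).round(4))
E
```

```text
18.61248367904421
jig+x 10mm in tool [-0.      0.0097  0.0026]
```

Request:
{"name": "arm_command", "arguments": {"rows": [{"xyz":[0.001,0.002,0.0005],"delta_rot":[0,0,0],"gripper":0.012},{"xyz":[0,0.005,0.0013],"delta_rot":[0,0,0],"gripper":0.012},{"xyz":[0,0.007,0.0019],"delta_rot":[0,0,0],"gripper":0.012},{"xyz":[0,0.007,0.0019],"delta_rot":[0,0,0],"gripper":0.012},{"xyz":[0,0.007,0.0019],"delta_rot":[0,0,0],"gripper":0.012},{"xyz":[0,0.006,0.0016],"delta_rot":[0,0,0],"gripper":0.012},{"xyz":[0,0.004,0.0011],"delta_rot":[0,0,0],"gripper":0.012},{"xyz":[0,0,0],"delta_rot":[0,0,0],"gripper":0.012},{"xyz":[0,0,0],"delta_rot":[0,0,0],"gripper":0.012}]}}

```text
time: 15.45
tool_pos: [0.4376, 0.3119, 0.0476]
tcp_rot: [1.947, 2.223, 0.296]
wrist_force: [2.1, -1.1, 4.5]
width: 0.22
```

```bash
cat > m6.py <<'E'
from plan import *
import sys
s=bot.read_state();print("tool jig",JR.inv().apply(s["tool_pos"]-jo).round(4),"F jig",JR.inv().apply(s["wrist_force"]).round(2),"t",s["time"])
for n in ("scene","top"):
    c=read_camera(n);np.savez(f"{n}_{sys.argv[1]}.npz",**c);cv2.imwrite(f"pics/{n}_{sys.argv[1]}.png",cv2.resize(c["pixels"][170:290,110:270][...,::-1],(800,600)) if n=="scene" else cv2.resize(c["pixels"][230:350,130:290][...,::-1],(800,600)))
    L=(pts(c)-jo)@JR.as_matrix();hsv=cv2.cvtColor(c["pixels"],cv2.COLOR_RGB2HSV)
    o=(hsv[...,0]<14)&(hsv[...,1]>170)&(L[...,0]>-.06)&(L[...,0]<.04)&(abs(L[...,1])<.035)&(L[...,2]>.045);l=L[o]
    if len(l)>5:print(n,"pad top",len(l),"x",np.percentile(l[:,0],[2,98]).round(4),"y",np.percentile(l[:,1],[2,98]).round(4))
    f=(abs(L[...,2]-.085)<.025)&(abs(L[...,1])<.03)&(L[...,0]>.015)&(L[...,0]<.045)&(hsv[...,1]>70)&(hsv[...,2]>90)&(hsv[...,0]>12)&(hsv[...,0]<28);l=L[f]
    if n=="scene" and len(l)>50:
        A=np.c_[np.ones(len(l)),l[:,1],l[:,2]-.085];x=np.linalg.lstsq(A,l[:,0],rcond=None)[0];r=l[:,0]-A@x;k=abs(r)<.004;x=np.linalg.lstsq(A[k],l[k,0],rcond=None)[0];print(" face x",x[0].round(4),"yaw",np.degrees(-x[1]).round(2),"lean",np.degrees(x[2]).round(2),k.sum())
E
python3 m6.py g; python3 m5.py top_g
```

```text
tool jig [-0.0328  0.0011  0.0476] F jig [ 1.94 -1.41  4.49] t 15.45
 face x 0.0313 yaw -0.13 lean 0.16 318
top_g stop top 133 [0.0602 0.0008 0.0844] [-0.0246  0.0234] [0.0529 0.0683]
  panel top 199 [0.0366 0.0006 0.1136] y [-0.0319  0.032 ] x [0.0292 0.0449] ((37.33541488647461, -0.3215751647949219), (67.50595092773438, 17.14276695251465), 88.5271224975586)
```

View pics/scene_g.png

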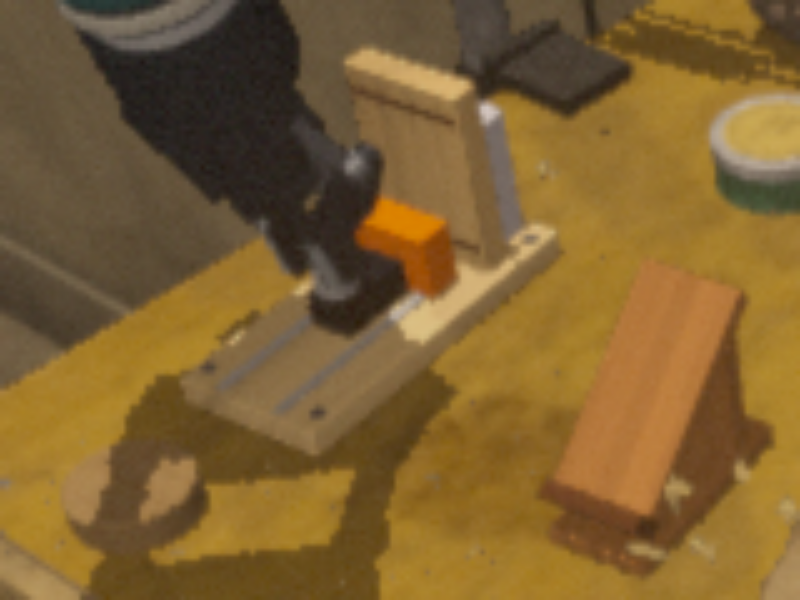

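Request:
{"name": "arm_command", "arguments": {"rows": [{"xyz":[0,0.002,0.0005],"delta_rot":[0,0,0],"gripper":0.012},{"xyz":[0,0.002,0.0005],"delta_rot":[0,0,0],"gripper":0.012},{"xyz":[0,0.002,0.0005],"delta_rot":[0,0,0],"gripper":0.012},{"xyz":[0,0.002,0.0005],"delta_rot":[0,0,0],"gripper":0.012},{"xyz":[0,0.001,0.0003],"delta_rot":[0,0,0],"gripper":0.012},{"xyz":[0,0.001,0.0003],"delta_rot":[0,0,0],"gripper":0.012},{"xyz":[0,0,0],"delta_rot":[0,0,0],"gripper":0.012}]}}

```text
time: 16.25
tool_pos: [0.4469, 0.3131, 0.0475]
tcp_rot: [1.947, 2.224, 0.294]
wrist_force: [-1.3, -0.2, 7.8]
width: 0.214
```

```bash
python3 m6.py h
```

```text
tool jig [-0.0234  0.001   0.0475] F jig [-1.32 -0.07  7.77] t 16.25
scene pad top 6 x [-0.0214  0.0284] y [-0.0237 -0.022 ]
 face x 0.0313 yaw 0.09 lean -0.07 292
```

Request:
{"name": "arm_command", "arguments": {"rows": [{"xyz":[0,0.001,-0.0002],"delta_rot":[0,0,0],"gripper":0.012},{"xyz":[0,0.001,0],"delta_rot":[0,0,0],"gripper":0.012},{"xyz":[0,0.001,0],"delta_rot":[0,0,0],"gripper":0.012},{"xyz":[0,0,0],"delta_rot":[0,0,0],"gripper":0.012}]}}

```text
time: 16.75
tool_pos: [0.4487, 0.3132, 0.0476]
tcp_rot: [1.949, 2.225, 0.292]
wrist_force: [-3.4, 1.0, 5.7]
width: 0.215
```

```bash
python3 m6.py i
```

```text
tool jig [-0.0216  0.0009  0.0476] F jig [-3.24  1.39  5.72] t 16.75
 face x 0.0332 yaw -0.53 lean -0.12 295
```

View pics/scene_i.png

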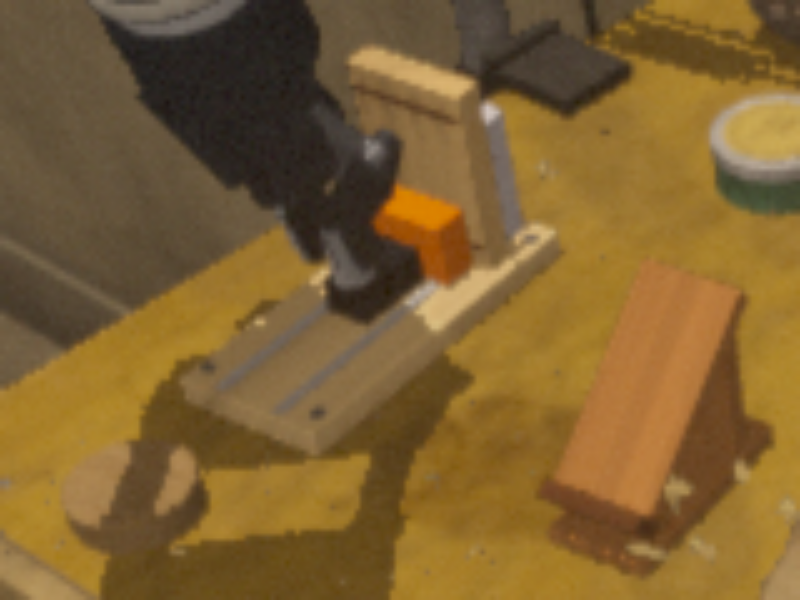

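Contact made: the panel face moved from 31.3 to 33.2 mm and stayed upright. Pushing on gently.

Request:
{"name": "arm_command", "arguments": {"rows": [{"xyz":[0,0.001,0],"delta_rot":[0,0,0],"gripper":0.012},{"xyz":[0,0.0005,0],"delta_rot":[0,0,0],"gripper":0.012},{"xyz":[0,0,0],"delta_rot":[0,0,0],"gripper":0.012}]}}

```text
time: 17.15
tool_pos: [0.4502, 0.3134, 0.0476]
tcp_rot: [1.948, 2.225, 0.292]
wrist_force: [-2.7, 2.2, 3.1]
width: 0.219
```

```bash
python3 m6.py j
```

```text
tool jig [-0.0202  0.0009  0.0476] F jig [-2.4   2.56  3.1 ] t 17.15
scene pad top 7 x [-0.0141  0.0304] y [-0.0241  0.009 ]
 face x 0.0346 yaw -0.31 lean 0.13 286
```

Request:
{"name": "arm_command", "arguments": {"rows": [{"xyz":[0,0.001,0],"delta_rot":[0,0,0],"gripper":0.012},{"xyz":[0,0.0005,0.0002],"delta_rot":[0,0,0],"gripper":0.012},{"xyz":[0,0,0],"delta_rot":[0,0,0],"gripper":0.012}]}}

```text
time: 17.55
tool_pos: [0.4519, 0.3135, 0.0477]
tcp_rot: [1.948, 2.225, 0.292]
wrist_force: [-2.9, 4.6, 1.0]
width: 0.218
```

```bash
python3 m6.py k
```

```text
tool jig [-0.0184  0.0009  0.0477] F jig [-2.25  4.95  0.95] t 17.55
 face x 0.0363 yaw -0.3 lean -0.21 289
```

Request:
{"name": "arm_command", "arguments": {"rows": [{"xyz":[0.0005,0.001,0.0002],"delta_rot":[0,0,0],"gripper":0.012},{"xyz":[0.0003,0.0005,0.0002],"delta_rot":[0,0,0],"gripper":0.012},{"xyz":[0,0,0],"delta_rot":[0,0,0],"gripper":0.012}]}}

```text
time: 17.95
tool_pos: [0.4522, 0.3136, 0.0476]
tcp_rot: [1.949, 2.225, 0.287]
wrist_force: [-8.6, 0.5, 8.2]
width: 0.217
```

```bash
python3 m6.py l
```

```text
tool jig [-0.0181  0.0009  0.0476] F jig [-8.48  1.64  8.2 ] t 17.95
 face x 0.0365 yaw -0.17 lean -0.36 285
```

Request:
{"name": "arm_command", "arguments": {"rows": [{"xyz":[0,0.0007,0],"delta_rot":[0,0,0],"gripper":0.012},{"xyz":[0,0,0],"delta_rot":[0,0,0],"gripper":0.012},{"xyz":[0,0,0],"delta_rot":[0,0,0],"gripper":0.012}]}}

```text
time: 18.35
tool_pos: [0.4523, 0.3136, 0.0476]
tcp_rot: [1.95, 2.225, 0.286]
wrist_force: [-11.1, 1.5, 10.1]
width: 0.216
```

```bash
python3 m6.py m; python3 m5.py top_m
```

```text
tool jig [-0.0181  0.0008  0.0476] F jig [-10.81   2.98  10.1 ] t 18.35
 face x 0.0367 yaw -0.45 lean -0.8 281
top_m stop top 89 [0.063  0.0005 0.085 ] [-0.0225  0.0235] [0.0582 0.0687]
  panel top 196 [0.0419 0.0004 0.114 ] y [-0.032   0.0313] x [0.0344 0.0498] ((42.592681884765625, -0.4915809631347656), (66.11571502685547, 17.0282039642334), 88.58777618408203)
```

View pics/scene_m.png

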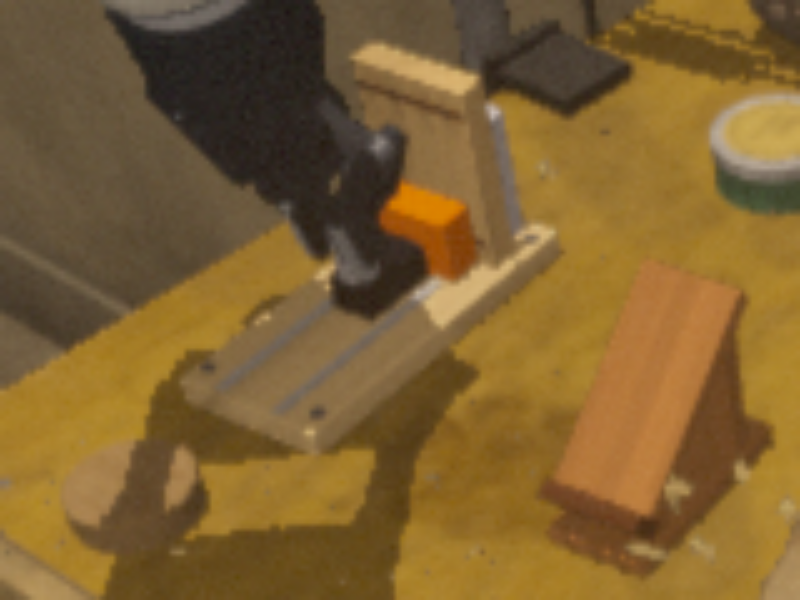

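View pics/top_m.png

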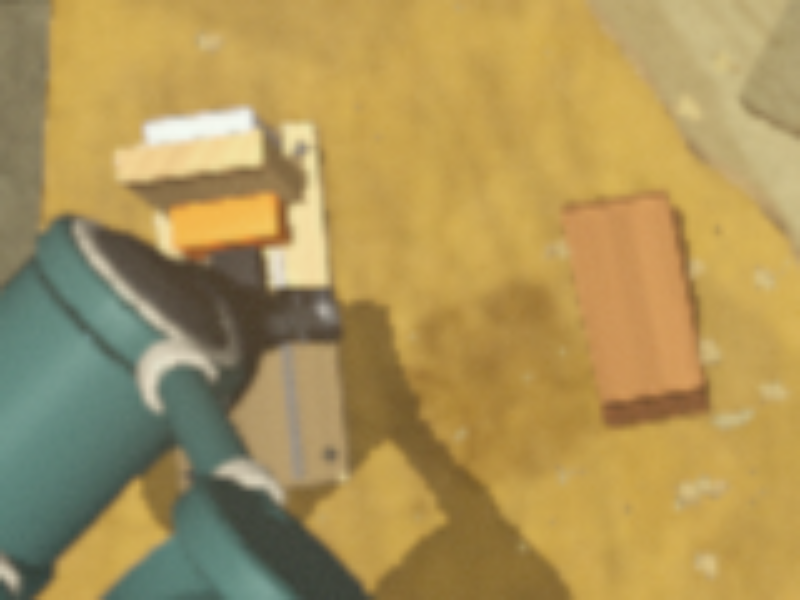

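Request:
{"name": "arm_command", "arguments": {"rows": [{"xyz":[0,0.0002,-0.0006],"delta_rot":[0,0,0],"gripper":0.012},{"xyz":[0,0,0],"delta_rot":[0,0,0],"gripper":0.03},{"xyz":[0,0,0],"delta_rot":[0,0,0],"gripper":0.05},{"xyz":[0,0,0],"delta_rot":[0,0,0],"gripper":0.05},{"xyz":[0,0,0],"delta_rot":[0,0,0],"gripper":0.05},{"xyz":[0,0,0],"delta_rot":[0,0,0],"gripper":0.05}]}}

```text
time: 19.05
tool_pos: [0.4546, 0.3144, 0.0489]
tcp_rot: [1.948, 2.224, 0.292]
wrist_force: [0.6, -0.3, 0.9]
width: 0.586
```

```bash
python3 m6.py n; python3 m5.py top_n; python3 -c "
from h import *
print(bot.read_state()['width']*85.4)"
```

```text
tool jig [-0.0156  0.0014  0.0489] F jig [ 0.59 -0.34  0.91] t 19.05
 face x 0.0366 yaw -0.38 lean -0.28 241
top_n stop top 88 [0.0633 0.001  0.0845] [-0.024  0.024] [0.0582 0.0684]
  panel top 203 [0.0414 0.0003 0.114 ] y [-0.0327  0.0316] x [0.0342 0.0497] ((42.17832946777344, -0.3523292541503906), (66.84414672851562, 17.454975128173828), 87.98432159423828)
49.884685466847166
```

View pics/scene_n.png

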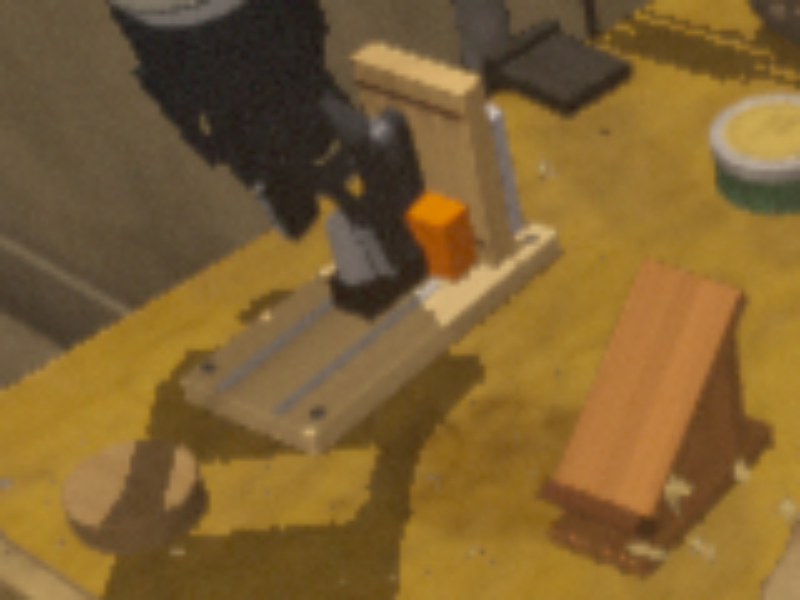

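Fully released, with the panel still flat. Retreating.

Request:
{"name": "arm_command", "arguments": {"rows": [{"xyz":[0,0,-0.005],"delta_rot":[0,0,0],"gripper":0.05},{"xyz":[0,0,-0.01],"delta_rot":[0,0,0],"gripper":0.05},{"xyz":[0,0,-0.02],"delta_rot":[0,0,0],"gripper":0.05},{"xyz":[0,0,-0.02],"delta_rot":[0,0,0],"gripper":0.05},{"xyz":[0,0,-0.03],"delta_rot":[0,0,0],"gripper":0.05},{"xyz":[0,0,-0.03],"delta_rot":[0,0,0],"gripper":0.05},{"xyz":[0,-0.01,-0.03],"delta_rot":[0,0,0],"gripper":0.05},{"xyz":[0,-0.01,-0.03],"delta_rot":[0,0,0],"gripper":0.05},{"xyz":[0,-0.01,-0.02],"delta_rot":[0,0,0],"gripper":0.05},{"xyz":[0,0,0],"delta_rot":[0,0,0],"gripper":0.05}]}}

```text
time: 20.15
tool_pos: [0.3761, 0.3052, 0.234]
tcp_rot: [1.946, 2.224, 0.303]
wrist_force: [-0.3, 0.3, -0.1]
width: 0.587
```

```bash
sed -i 's/elev_dummy//' m6.py; python3 m6.py o; python3 m5.py top_o; python3 - <<'E'
from plan import *
for n in ("scene","top"):
    a=dict(np.load(n+"0.npz"));b=dict(np.load(n+"_o.npz"));A,B=pts(a),pts(b)
    for nm,(u,v) in {"tin":(210,205),"sand":(295,187)}.items():
        if n=="top": print(nm,A[v-6:v+7,u-6:u+7].mean((0,1)).round(4),B[v-6:v+7,u-6:u+7].mean((0,1)).round(4),abs(a["pixels"][v-25:v+25,u-25:u+25].astype(int)-b["pixels"][v-25:v+25,u-25:u+25]).mean())
    L=(B-jo)@JR.as_matrix();g=(L[...,2]>.06)&(L[...,2]<.073)&(abs(L[...,0]+.018)<.02)&(abs(L[...,1])<.02);print(n,"knob",g.sum(),np.median(L[g],0).round(4))
    cv2.imwrite(f"pics/{n}_full.png",b["pixels"][...,::-1])
E
```

```text
tool jig [-0.0946  0.0025  0.234 ] F jig [-0.21  0.37 -0.14] t 20.15
scene pad top 8 x [0.0154 0.0266] y [-0.0235  0.017 ]
 face x 0.0365 yaw -0.23 lean -0.32 331
top_o stop top 82 [0.0639 0.001  0.0841] [-0.0229  0.0242] [0.0585 0.0689]
  panel top 199 [ 0.0418 -0.0002  0.1139] y [-0.0326  0.0314] x [0.0347 0.0501] ((42.53911209106445, -0.420440673828125), (66.29136657714844, 16.42038345336914), 88.73143768310547)
scene knob 53 [-0.0178 -0.      0.0665]
tin [0.6665 0.2406 0.0372] [0.6689 0.242  0.0293] 3.6630666666666665
sand [0.7097 0.0331 0.0353] [0.7125 0.0334 0.0267] 3.7376
top knob 58 [-0.0176 -0.0001  0.0657]
```

View pics/scene_o.png

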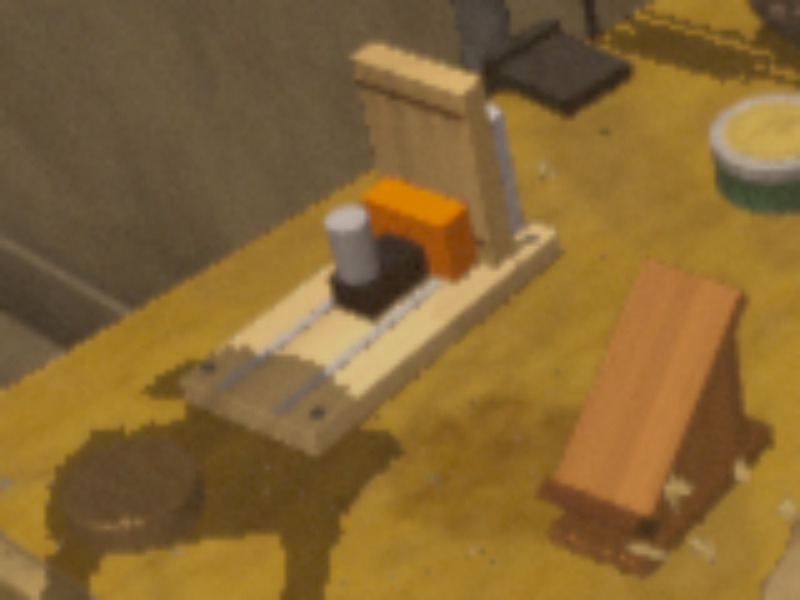

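View pics/top_full.png

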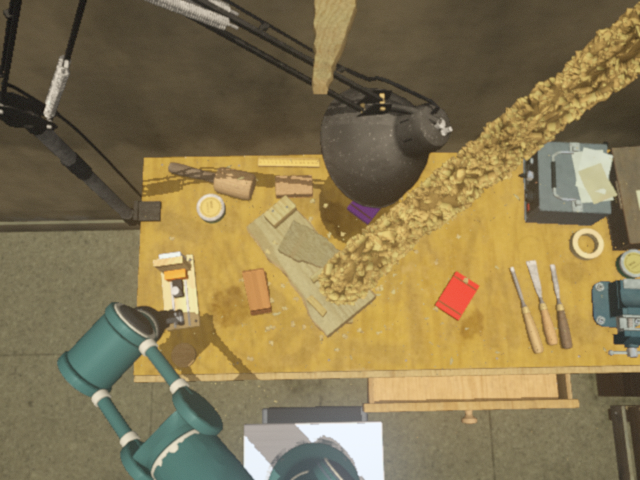

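The panel is upright and flat between the orange pad (crop ~420,225) and the stop. The knob is at jig x −17.8 mm, which corresponds to a joint value of 0.060. The tin and cork block are still at their starting pixels (210,207) and (294,187). Handing in.

```bash
python3 -c "
from workcell import bot
print(bot.finish_job())"
```

```text
the job is handed in; nothing more can be done
None
```

I stood the wooden panel upright on its short edge on the jig base and let go. It stood by itself about 3 mm from the stop. I then slid the pusher up by its knob until the panel was clamped against the stop, released the knob and backed the arm off. The job was handed in at about 20 s.

**Last checks:**
- **Pusher:** the knob axis is at jig x −17.8 mm, which corresponds to a travel of about 0.060. The last push reached about 11 N with no further movement.
- **Panel:** it is centred on the stop to within about 1 mm. Lean and yaw measured under 0.5°.
- **Surroundings:** the tin and cork block show at the same pixels as at the start. Their depth readings differ by up to about 9 mm in z, but neither looks moved in the pictures. I took this as depth noise and didn't check it further.

**Disagreement:** the scene camera put the panel's front face about 2 mm nearer the stop than the jig's nominal position. The top camera and the knob position agree with the nominal one, so I put this down to camera calibration.

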